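Interleave and stack the next layer of filter cartridges

ROBOT

A 6-joint arm with a two-finger parallel gripper is mounted at the origin on the work surface. World frame = base frame: x ahead of the robot, y to its left, z up, the work surface at z = 0. Lengths are in mm, angles in rad, forces in N, time in s.
With the tool pointing down it reaches from about 275 to 1000 mm from the base axis. Payload 8.4 kg.
Tool frame: the origin (TCP) lies between the finger pads; the fingertips stand 25 mm ahead of it and the grasp point (between the pads) lies 6 mm ahead of it; z points along the fingers, y is the line along which they close (so a half turn about z gives the same grasp; the last joint's range is limited). The gripper opens to 85 mm and grips with 20 to 120 N. Pads are 22 mm wide; open, the fingers measure 114 mm over their backs; the gripper's body (76 mm by 85 mm) begins 54 mm behind the grasp point. The pads swing forward as they close: fully open they stand 13 mm farther back than shut.
Start: joints at [-1.198, 0.353, 1.633, -0, 1.155, -0.002], TCP at [228.803, -581.616, 256.281] pointing down, gripper open.
Joint ranges: [-2.63, 2.63], [-0.92, 2.1], [0.06, 2.66], [-1.3, 4.44], [0, 2.69], [-3.02, 3.02]. Speed limits (rad/s): [2.22, 2.22, 2.79, 3.14, 3.14, 3.14].

INTERFACE

Orientations are given as [roll, pitch, yaw] about the fixed x, y, z axes, in that order (R = Rz(yaw) Ry(pitch) Rx(roll)).
In Python, from rig import r, eyes, workorder gives the robot as it stands. The module is installed in compiled form; this text tells all that it offers.
- The arm moves only by the tool step_arm, never from a script. Its argument "moves" is a list of rows, each an object of numbers: "tx", "ty", "tz": the shift along the tool's x, y, z scaled (see below); "ax", "ay", "az": the turn, a rotation vector about the tool's x, y, z scaled (see below). In form: [{"tx": .., "ty": .., "tz": .., "ax": .., "ay": .., "az": ..}, ...]. A call has 1 to 5 rows; each row shifts and turns the commanded pose from where the row before left it, along the tool's axes as they then stand; what a row does not reach is not made up. The controller multiplies each number of a shift by 25 mm and each number of a turn by 90 degrees. A row lasts 1/8 s, in which the tool goes at most 62.5 mm and 10.7 degrees, less where a joint would pass 70% of its speed; a pose out of reach is approached as far as the arm can. A call with a number of a shift or a turn outside -1 to 1 is refused whole. A call with a gripper value outside its range is refused whole. "gripper" is the opening, from 0 (shut) to 1 (fully open), set as the call begins (left out, the last holds). The fingers move at their own pace and stop on an object; "newtons" is the grip in N (left out, the last holds). Time passes only in rows, so rows that do not move let the fingers close. It gives the time, the measured TCP pose, the force, the opening and the grip force at its end, in the units of the state.
- r.sense(): the state, without advancing time (a new reading comes with each control period).
- eyes.grab_frame(name): name is "side" or "top" or "wrist"; returns (picture, depth): 480x640x3 uint8, red, green, blue; 480x640 float32, mm along the optical axis (not along the pixel's ray), 0 where there is no reading.
- eyes.camera_info(name): a dict with "intrinsics" (3x3 intrinsics, pixels), "cam_to_world" (4x4, takes a point from camera to world coordinates). Camera axes: x right, y up, looking along -z (the intrinsics and any distortion apply to the point x, -y, -z); pixel columns grow to the right and rows downward; lengths in mm; the calibration is good to about 2 mm. A picture is of the moment at which its call begins: read the wrist's pose just before it. camera_info takes no time and is no camera call; for the wrist camera it gives the pose at the moment of the call.
- workorder.sign_off(): hands the job in; it is judged then, once.
The state is a dict: "clock": time; "qpos": joint angles; "qvel": joint speeds; "joint_efforts": joint torques, N m; "eef_pos": TCP position; "tcp_rot": TCP orientation; "contact_force": force on the tool from outside, world axes, zero at the start; "wrist_torque": the same for the moment, N m; "opening": opening from 0.0 (shut) to 1.0 (fully open); "grasp_force": force on a finger pad.
Only numpy, scipy, OpenCV 4.12 (cv2) and the standard library are available. Lean on these libraries where they do the work, as an engineer would, in place of code of your own. Each camera call takes 0.05 s, during which the arm holds its last target. There are 200 camera calls.

TASK

Finish packing the blue tray: lay the grey ribbed separator on the two cartridges already in it so that its ribs nest over them, then lay the two loose blue-capped cartridges in the separator's two grooves, one in each. Do not let the separator or a cartridge fall, leave the orange-capped cartridge on its cradle, and do not disturb the other things on the bench.

Things in the scene. Friction and masses are not known exactly. Their poses are not given: they have to be found in the camera images.
- tray: Blue packing tray, fixed, 204 (x) by 164 (y). Origin: centre of its underside. Two end walls (across x) 85 high, 192 apart inside; side lips 18 high. Two grooves along x at y = +45 and -45; a cartridge in one has its axis 36.4 above the origin. The separator nested on both lower cartridges has its origin 56.8 above the tray origin; cartridges on it have their axis 97.1 above the tray origin.
- separator: Grey rigid ribbed board, 180 (x) by 150 (y), 0.18 kg. Origin: centre of its underside. Sheet from 8 to 12 above the origin; round ribs form grooves along x at y = +45 and -45 on both faces (either end first). Yellow grip bar in the middle of the top, 50 (x) by 12 (y), top 24 above the origin, bare sheet beside it. A cartridge in an upper groove: axis 40.4 above the origin.
- blue_a: Filter cartridge: white cylinder, diameter 50, length 160, 0.12 kg, blue end caps 16 wide. Origin at its centre; its x axis is the cylinder axis (y and z turn as it rolls). One of the two to pack. Starts lying along a wooden cradle, 150 by 56, block top 30 above the table, axis 60.4 above the table.
- blue_b: Filter cartridge: white cylinder, diameter 50, length 160, 0.12 kg, blue end caps 16 wide. Origin at its centre; its x axis is the cylinder axis (y and z turn as it rolls). The other one to pack; starts like blue_a on another cradle.
- orange: Filter cartridge: white cylinder, diameter 50, length 160, 0.12 kg, orange end caps 16 wide. Origin at its centre; its x axis is the cylinder axis (y and z turn as it rolls). Another grade: stays on its cradle. The three cradles stand side by side about 120 apart, in random order.
- lower_a: Filter cartridge: white cylinder, diameter 50, length 160, 0.12 kg, blue end caps 16 wide. Origin at its centre; its x axis is the cylinder axis (y and z turn as it rolls). Lower layer, already lying in a groove of the tray.
- lower_b: Filter cartridge: white cylinder, diameter 50, length 160, 0.12 kg, blue end caps 16 wide. Origin at its centre; its x axis is the cylinder axis (y and z turn as it rolls). Lower layer, already lying in the other groove of the tray.
- tape_roll: Bystander: brown cardboard tape ring lying flat, outer diameter 64, 25 high. Origin: centre of its underside.
- jar: Bystander: jar, diameter 56, 70 high. Origin: centre of its underside.
- cleaner: Bystander: tall white bottle with red cap, diameter 56, 190 high. Origin: centre of its underside.
- core: Bystander: upright grey core tube, diameter 44, 160 high. Origin: centre of its underside.
- scraper: Bystander: orange-handled spatula lying flat, 150 long along its x. Origin near its middle, on its underside.
- mug: Bystander: blue mug, diameter 76, 85 high, handle at its +y. Origin: centre of its underside.
- carton: Bystander: cardboard box 60 (x) by 80 (y) by 50 high. Origin: centre of its underside.

How it is judged (in metres and radians):
On the way:
1. Separator released, level and nested on the two lower cartridges, centred in the tray within 10 mm along, 5 mm across, 4 mm in height, 0.08 rad (x of separator in the frame of tray between -0.01 and 0.01 m and y of separator in the frame of tray between -0.005 and 0.005 m and z of separator in the frame of tray between 0.0528 and 0.0608 m and angle between the x axis of each of separator, lower_a, lower_b and the x axis of tray, either way round below 0.08 rad and angle between separator's own z axis and vertical below 0.06 rad and x of lower_a in the frame of tray between -0.02 and 0.02 m and (y of lower_a in the frame of tray between 0.039 and 0.051 m or y of lower_a in the frame of tray between -0.051 and -0.039 m) and z of lower_a in the frame of tray between 0.0324 and 0.0404 m and x of lower_b in the frame of tray between -0.02 and 0.02 m and (y of lower_b in the frame of tray between 0.039 and 0.051 m or y of lower_b in the frame of tray between -0.051 and -0.039 m) and z of lower_b in the frame of tray between 0.0324 and 0.0404 m and contact force between separator and the fingers below 0.05 N), for 0.3 s.
At the end, for the whole second after the job is handed in: Lower cartridges in the tray grooves; separator nested level on them (10 mm along, 5 across, height 4, 0.08 rad); one blue-capped cartridge in each separator groove. Every cartridge: 20 mm along, 6 across, height 4 mm, 0.08 rad. All at rest (x of separator in the frame of tray between -0.01 and 0.01 m and y of separator in the frame of tray between -0.005 and 0.005 m and z of separator in the frame of tray between 0.0528 and 0.0608 m and angle between the x axis of each of separator, lower_a, lower_b and the x axis of tray, either way round below 0.08 rad and angle between separator's own z axis and vertical below 0.06 rad and x of lower_a in the frame of tray between -0.02 and 0.02 m and (y of lower_a in the frame of tray between 0.039 and 0.051 m or y of lower_a in the frame of tray between -0.051 and -0.039 m) and z of lower_a in the frame of tray between 0.0324 and 0.0404 m and x of lower_b in the frame of tray between -0.02 and 0.02 m and (y of lower_b in the frame of tray between 0.039 and 0.051 m or y of lower_b in the frame of tray between -0.051 and -0.039 m) and z of lower_b in the frame of tray between 0.0324 and 0.0404 m and x of blue_a in the frame of separator between -0.02 and 0.02 m and (y of blue_a in the frame of separator between 0.039 and 0.051 m or y of blue_a in the frame of separator between -0.051 and -0.039 m) and z of blue_a in the frame of separator between 0.0364 and 0.0444 m and angle between the x axis of each of blue_a, blue_b and the x axis of separator, either way round below 0.08 rad and x of blue_b in the frame of separator between -0.02 and 0.02 m and (y of blue_b in the frame of separator between 0.039 and 0.051 m or y of blue_b in the frame of separator between -0.051 and -0.039 m) and z of blue_b in the frame of separator between 0.0364 and 0.0444 m and linear speed of each of separator, blue_a, blue_b, lower_a, lower_b below 0.02 m/s); the robot touches nothing.
It fails at once if A bystander, or the orange-capped cartridge, is moved more than 25 mm from where it started (distance of any of tape_roll, jar, cleaner, core, scraper, mug, carton, orange from where it was at the start of the episode above 0.025 m).
It fails at once if The separator or a blue-capped cartridge is dropped or thrown: moves faster than 0.6 m/s while the fingers do not touch it (a fall of about 20 mm) ((linear speed of separator above 0.6 m/s and contact force between separator and the fingers below 0.01 N) or (linear speed of blue_a above 0.6 m/s and contact force between blue_a and the fingers below 0.01 N) or (linear speed of blue_b above 0.6 m/s and contact force between blue_b and the fingers below 0.01 N)).
It also fails if it takes over 72 s, if anything falls off the work surface, if the arm or the gripper's body presses on something with over 40 N, if the wrist force passes 120 N, or if a joint passes its speed limit or range.

## Working session

There is one attempt and no reset: what is moved stays moved. The work goes in short steps, Python scripts to look and compute and a tool call to move; the robot and the scene stay as the last step left them, time stands still between calls to the robot, and variables do not carry over. Pictures are saved under pics/ and viewed, at most 10 in all, crops included, and the job is handed in when it is done.

Besides the shell and the picture viewer there is one more tool, called in YAML: its name, and indented under it one key for each argument. step_arm: Moves the arm, as the interface text tells. Its arguments: {"type":"object","properties":{"moves":{"type":"array","items":{"type":"object","properties":{"tx":{"type":"number"},"ty":{"type":"number"},"tz":{"type":"number"},"ax":{"type":"number"},"ay":{"type":"number"},"az":{"type":"number"}}}},"gripper":{"type":"number"},"newtons":{"type":"number"}},"required":["moves"]}

```bash
mkdir -p pics; python3 - <<'E'
from rig import r, eyes, workorder
import cv2,numpy as np
for n in ("top","side"):
    p,d=eyes.grab_frame(n); cv2.imwrite(f"pics/{n}0.png",p[:,:,::-1]); np.savez(f"{n}0.npz",p=p,d=d)
    i=eyes.camera_info(n); print(n,np.round(i["intrinsics"],1).tolist(),np.round(i["cam_to_world"],3).tolist(), [k for k in i], (d>0).mean())
print(r.sense())
E
```

```text
top [[438.8, 0.0, 323.2], [0.0, 438.8, 235.4], [0.0, 0.0, 1.0]] [[-0.013, 0.992, -0.125, 473.381], [-1.0, -0.016, -0.022, -21.493], [-0.024, 0.124, 0.992, 1037.929], [0.0, 0.0, 0.0, 1.0]] ['intrinsics', 'cam_to_world'] 0.9959765625
side [[447.2, 0.0, 321.9], [0.0, 447.2, 232.4], [0.0, 0.0, 1.0]] [[-0.923, 0.225, -0.312, 237.562], [-0.384, -0.487, 0.784, 842.136], [0.024, 0.844, 0.536, 658.569], [0.0, 0.0, 0.0, 1.0]] ['intrinsics', 'cam_to_world'] 0.9960416666666667
{'clock': 0.1, 'qpos': array([-1.19840281e+00,  3.53611174e-01,  1.63407756e+00, -6.02646180e-06,
        1.15521029e+00, -2.39886338e-03]), 'qvel': array([-1.30285255e-05, -8.52621646e-04, -3.32154663e-03, -3.12572948e-04,
        9.84345099e-04,  3.51903821e-04]), 'joint_efforts': array([ 7.84780023e-04, -6.06354547e+01, -3.42819107e+01,  4.14278122e-05,
        3.97952812e-03,  2.38506601e-06]), 'eef_pos': array([ 228.64907857, -581.23235073,  255.60895827]), 'tcp_rot': array([-3.14028627e+00,  2.37648497e-06,  3.74794816e-01]), 'contact_force': array([0.22224064, 0.09740182, 0.16349992]), 'wrist_torque': array([-0.04408917, -0.00838578, -0.02371137]), 'grasp_force': 0.0, 'opening': 1.0018981186784475}
```

View pics/top0.png

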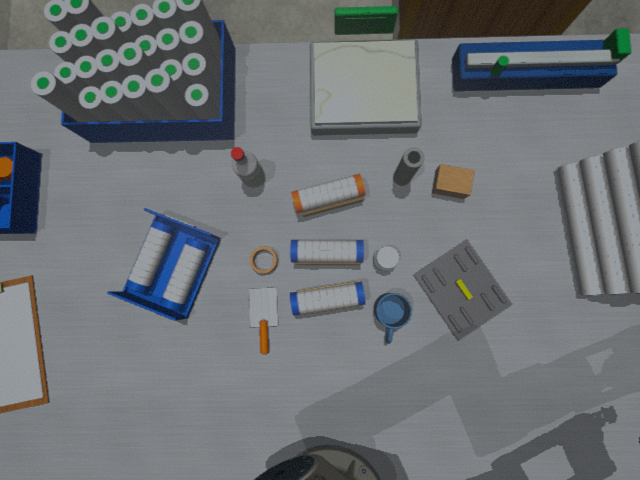

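View pics/side0.png

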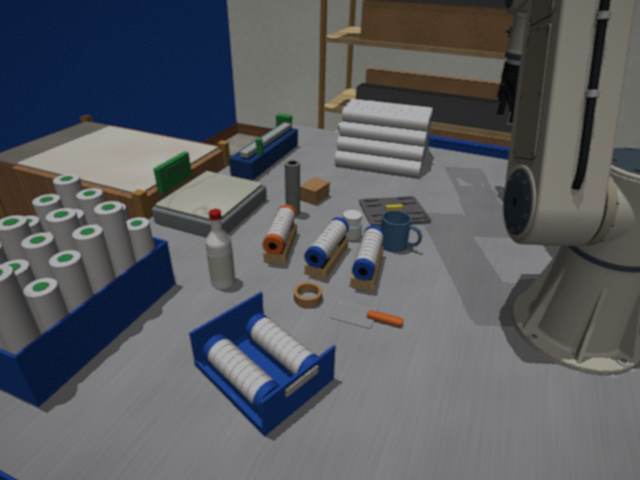

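The top view shows the tray at about (170,263), the separator at (463,290) with its bar at (464,290), and the blue-capped cartridges at (327,250) and (327,298). The orange one is at (328,195), with jar, mug and core close by. In the side view the tray is at (262,360) and both lower cartridges are in it. I'll measure next, using depth points and simple masks.

```bash
cat > h.py <<'E'
from rig import r, eyes, workorder
import cv2,numpy as np
def cloud(d,i):
    K,T=i["intrinsics"],i["cam_to_world"]
    v,u=np.mgrid[:480,:640]
    P=np.stack([(u-K[0,2])/K[0,0]*d,-(v-K[1,2])/K[1,1]*d,-d],-1)
    return P@T[:3,:3].T+T[:3,3]
def plane(uv,i,z):
    K,T=i["intrinsics"],i["cam_to_world"]
    uv=np.atleast_2d(uv).astype(float)
    D=np.c_[(uv[:,0]-K[0,2])/K[0,0],-(uv[:,1]-K[1,2])/K[1,1],-np.ones(len(uv))]@T[:3,:3].T
    return T[:3,3]+D*((z-T[2,3])/D[:,2])[:,None]
def rect(xy):
    (c,s,a)=cv2.minAreaRect(np.float32(xy)); a=np.deg2rad(a)
    if s[0]<s[1]: a+=np.pi/2; s=s[::-1]
    return np.round(c,1),np.round(s,1),round((a+np.pi/2)%np.pi-np.pi/2,4)
def hsv(p): return cv2.cvtColor(p,cv2.COLOR_RGB2HSV)
def big(m):
    n,l,s,c=cv2.connectedComponentsWithStats(m.astype(np.uint8)); return l==1+np.argmax(s[1:,4])
E
python3 - <<'E'
from h import *
f=np.load("top0.npz"); p,d=f["p"],f["d"]; i=eyes.camera_info("top"); W=cloud(d,i); H=hsv(p); Z=W[...,2]
def box(u0,v0,u1,v1):
    m=np.zeros((480,640),bool); m[v0:v1,u0:u1]=1; return m
t=W[box(380,100,560,250)][:,2]; print("table z",np.percentile(Z[box(220,360,260,460)],[5,50,95]))
B=box(100,200,230,330)
for lo in (5,60,75):
    m=B&(Z>lo); m=big(m); print("tray z>",lo,rect(W[m][:,:2]),m.sum())
m=B&(Z>70)
pts=W[m]; n,l,s,c=cv2.connectedComponentsWithStats(m.astype(np.uint8))
for k in range(1,n):
    if s[k,4]>30: q=W[l==k]; print(" wall",rect(q[:,:2]),np.percentile(q[:,2],90),s[k])
for nm,b in dict(c0=(280,165,375,222),c1=(280,228,372,272),c2=(282,274,372,320)).items():
    m=big(box(*b)&(Z>50)); q=W[m]; print(nm,rect(q[:,:2]),q[:,2].max(),q[:,:2].mean(0),m.sum())
    bl=box(*b)&(Z>50)&(H[...,0]>105)&(H[...,0]<125)&(H[...,1]>150)
    n,l,s,c=cv2.connectedComponentsWithStats(bl.astype(np.uint8))
    for k in range(1,n):
        if s[k,4]>30: print("   cap",W[l==k].mean(0).round(1),s[k,4],c[k].round(1))
m=big(box(400,230,525,350)&(Z>4)); print("sep depth",rect(W[m][:,:2]),m.sum(),np.median(Z[m]))
m=big(box(400,230,525,350)&(H[...,0]>22)&(H[...,0]<35)&(H[...,1]>120)); v,u=np.nonzero(m)
print("bar",rect(plane(np.c_[u,v],i,24)[:,:2]),plane([u.mean(),v.mean()],i,24),W[m].mean(0),m.sum())
for nm,b in dict(jar=(372,242,404,275),mug=(370,288,414,345),core=(390,145,425,190),cleaner=(228,145,268,190),tape=(248,245,280,277)).items():
    m=box(*b)&(Z>10); print(nm,W[m].mean(0).round(),Z[m].max())
E
```

```text
table z [-4.1214916  -1.06518615  2.11598796]
tray z> 5 (array([482.3, 223.9]), array([461.4, 209.3]), np.float64(1.1845)) 5637
tray z> 60 (array([444.5, 226.1]), array([494.6,  63.1]), np.float64(1.5601)) 365
tray z> 75 (array([444.7, 226.1]), array([494.6,  62.6]), np.float64(1.5601)) 260
 wall (array([630.5, 321.7]), array([162.7,   8.4]), np.float64(1.1903)) 85.7670229482384 [144 208  69  29 233]
 wall (array([444.5, 226.1]), array([494.6,  63.1]), np.float64(1.5601)) 85.51632801016413 [107 291  71  30 298]
c0 (array([600.8, -35.7]), array([240. , 160.4]), np.float64(0.2484)) 1037.9288558975522 [688.20573845 -13.52231256] 1595
c1 (array([529.4,  -7.7]), array([159.7, 111.5]), np.float64(1.5519)) 1037.9288558975522 [559.82896037  -8.83067479] 1617
   cap [561.4  64.8  81.5] 115 [293.6 250.4]
   cap [559.8 -79.4  81.9] 113 [359.5 250.1]
c2 (array([456.7,  -7.7]), array([160.7,  50.4]), np.float64(-1.4318)) 1037.9288558975522 [456.88112581  -7.60331344] 1696
   cap [467.  -78.1  88.3] 129 [360.1 293.1]
   cap [447.   65.   80.8] 134 [293.8 303.2]
sep depth (array([ 440.2, -230.9]), array([370.7, 205.9]), np.float64(-1.2209)) 5171 12.204343087847292
bar (array([ 472.8, -317.5]), array([49.3, 13.2]), np.float64(0.5608)) [[ 473.02680675 -317.47138863   24.        ]] [ 473.03502453 -315.39024519   31.04698549] 128
jar [ 542. -138.   68.] 1037.9288558975522
mug [ 419. -151.   71.] 1037.9288558975522
core [ 734. -185.  128.] 1037.9288558975522
cleaner [737. 159. 126.] 1037.9288558975522
tape [546. 139.  33.] 1037.9288558975522
```

```bash
python3 - <<'E'
from h import *
f=np.load("top0.npz"); p,d=f["p"],f["d"]; i=eyes.camera_info("top"); W=cloud(d,i); H=hsv(p); Z=np.where(d>0,W[...,2],-99)
Z=np.where(Z<300,Z,-99)
def box(u0,v0,u1,v1):
    m=np.zeros((480,640),bool); m[v0:v1,u0:u1]=1; return m
B=box(100,200,230,330)
m=B&(Z>75); n,l,s,c=cv2.connectedComponentsWithStats(m.astype(np.uint8)); print("both walls",rect(W[m][:,:2]))
for k in range(1,n):
    if s[k,4]>30: q=W[l==k]; print(" wall",rect(q[:,:2]),q[:,:2].mean(0),np.median(q[:,2]))
m=B&(Z>40)&(Z<75)&(H[...,1]<80)
m=cv2.morphologyEx(m.astype(np.uint8),cv2.MORPH_CLOSE,np.ones((3,3)));n,l,s,c=cv2.connectedComponentsWithStats(m)
for k in range(1,n):
    if s[k,4]>60: q=W[(l==k)&(d>0)]; print(" lower white",rect(q[:,:2]),np.median(q[:,2]))
for nm,b in dict(c0=(280,165,375,222),c1=(280,228,372,272),c2=(282,274,372,320)).items():
    m=big(box(*b)&(Z>62)); q=W[m]; print(nm,rect(q[:,:2]),np.percentile(q[:,2],98),m.sum())
m=big(box(400,230,525,350)&(Z>5)); m2=cv2.morphologyEx(m.astype(np.uint8),cv2.MORPH_OPEN,np.ones((5,5)))>0
m2&=d>0
for mm in (m,m2): print("sep depth",rect(W[mm][:,:2]),mm.sum(),np.median(Z[mm]),W[mm].mean(0))
v,u=np.nonzero(m2); print("sep plane",rect(plane(np.c_[u,v],i,12)[:,:2]))
E
```

```text
both walls (array([537.1, 359.1]), array([207.2, 165.3]), np.float64(-0.395))
 wall (array([630.1, 321.9]), array([162.7,   7.5]), np.float64(1.1903)) [629.23805555 321.93487087] 83.52539569885016
 wall (array([445.6, 397.3]), array([165.3,   8.2]), np.float64(1.1907)) [446.25891629 395.54061218] 82.80545230518823
 lower white (array([557.3, 399.6]), array([127.8,  49. ]), np.float64(-0.3788)) 56.57957159021544
 lower white (array([516.4, 319.5]), array([128.1,  49. ]), np.float64(-0.3831)) 56.709298789656316
c0 (array([692.6, -12.4]), array([160.4,  50.5]), np.float64(-1.3237)) 87.20149206013694 1555
c1 (array([560.8,  -8.3]), array([159.7,  48.8]), np.float64(1.5519)) 87.14351042656058 1607
c2 (array([456.9,  -7.6]), array([160.7,  50.1]), np.float64(-1.4295)) 86.98401302103487 1691
sep depth (array([ 472.4, -320.1]), array([186. , 151.4]), np.float64(0.5588)) 5137 12.190017451406675 [ 471.96011158 -318.9025379    12.95354701]
sep depth (array([ 473. , -319.8]), array([180.4, 151.4]), np.float64(0.5616)) 5064 12.196117775333505 [ 472.07257283 -318.97499901   12.96745587]
sep plane (array([ 472.9, -318.9]), array([179.8, 150.1]), np.float64(0.5619))
```

step_arm:
  moves:
    - {"az": -0.118}
    - {"tx": 0.99, "ty": -0.265, "tz": 0.28}
    - {"tx": 0.99, "ty": -0.265, "tz": 0.28}
    - {"tx": 0.99, "ty": -0.265, "tz": 0.28}
    - {"tx": 0.99, "ty": -0.265, "tz": 0.28}
  gripper: 1

```text
schema error: expected keys tx, ty, tz, ax, ay, az
```

step_arm:
  moves:
    - {"tx": 0.99, "ty": -0.265, "tz": 0.28}
    - {"tx": 0.99, "ty": -0.265, "tz": 0.28}
    - {"tx": 0.99, "ty": -0.265, "tz": 0.28}
    - {"tx": 0.99, "ty": -0.265, "tz": 0.28}
    - {"tx": 0.99, "ty": -0.265, "tz": 0.28}

```text
schema error: expected keys tx, ty, tz, ax, ay, az
```

step_arm:
  moves:
    - {"tx": 0.99, "ty": -0.265, "tz": 0.28}
    - {"tx": 0.99, "ty": -0.265, "tz": 0.28}
    - {"tx": 0.99, "ty": -0.265, "tz": 0.28}
    - {"tx": 0.99, "ty": -0.265, "tz": 0.28}
    - {"tx": 0.99, "ty": -0.265, "tz": 0.28}

```text
schema error: expected keys tx, ty, tz, ax, ay, az
```

step_arm:
  moves:
    - {}
    - {}
  gripper: 0.45

```text
schema error: expected keys tx, ty, tz, ax, ay, az
```

step_arm:
  moves:
    - {"tx": 0, "ty": 0, "tz": 0, "ax": 0, "ay": 0, "az": -0.118}
    - {"tx": 0.99, "ty": -0.265, "tz": 0.28, "ax": 0, "ay": 0, "az": 0}
    - {"tx": 0.99, "ty": -0.265, "tz": 0.28, "ax": 0, "ay": 0, "az": 0}
    - {"tx": 0.99, "ty": -0.265, "tz": 0.28, "ax": 0, "ay": 0, "az": 0}
    - {"tx": 0.99, "ty": -0.265, "tz": 0.28, "ax": 0, "ay": 0, "az": 0}
  gripper: 1

```text
clock: 0.72
eef_pos: [299.0, -505.7, 227.7]
tcp_rot: [-3.141, -0.0, 0.56]
contact_force: [0.5, 0.2, -0.5]
opening: 1.001
grasp_force: 0.0
```

step_arm:
  moves:
    - {"tx": 0.99, "ty": -0.265, "tz": 0.28, "ax": 0, "ay": 0, "az": 0}
    - {"tx": 0.99, "ty": -0.265, "tz": 0.28, "ax": 0, "ay": 0, "az": 0}
    - {"tx": 0.99, "ty": -0.265, "tz": 0.28, "ax": 0, "ay": 0, "az": 0}
    - {"tx": 0.99, "ty": -0.265, "tz": 0.28, "ax": 0, "ay": 0, "az": 0}
    - {"tx": 0.99, "ty": -0.265, "tz": 0.28, "ax": 0, "ay": 0, "az": 0}

```text
clock: 1.35
eef_pos: [386.2, -411.9, 192.7]
tcp_rot: [-3.141, 0.0, 0.56]
contact_force: [0.1, -0.6, 0.5]
opening: 0.999
grasp_force: 0.0
```

step_arm:
  moves:
    - {"tx": 0.99, "ty": -0.265, "tz": 0.28, "ax": 0, "ay": 0, "az": 0}
    - {"tx": 0.99, "ty": -0.265, "tz": 0.28, "ax": 0, "ay": 0, "az": 0}
    - {"tx": 0.99, "ty": -0.265, "tz": 0.28, "ax": 0, "ay": 0, "az": 0}
    - {"tx": 0.99, "ty": -0.265, "tz": 0.28, "ax": 0, "ay": 0, "az": 0}
    - {"tx": 0.99, "ty": -0.265, "tz": 0.28, "ax": 0, "ay": 0, "az": 0}

```text
clock: 1.98
eef_pos: [473.4, -318.2, 157.8]
tcp_rot: [-3.141, 0.0, 0.56]
contact_force: [0.7, -0.7, 0.7]
opening: 1.003
grasp_force: 0.0
```

step_arm:
  moves:
    - {"tx": 0, "ty": 0, "tz": 0, "ax": 0, "ay": 0, "az": 0}
    - {"tx": 0, "ty": 0, "tz": 0, "ax": 0, "ay": 0, "az": 0}
  gripper: 0.45

```text
clock: 2.22
eef_pos: [472.8, -319.1, 158.2]
tcp_rot: [-3.141, 0.0, 0.561]
contact_force: [-0.1, -0.1, -0.2]
opening: 0.605
grasp_force: 0.0
```

```bash
python3 - <<'E'
from h import *
i=eyes.camera_info("wrist"); p,d=eyes.grab_frame("wrist"); cv2.imwrite("pics/w1.png",p[:,:,::-1]); H=hsv(p); W=cloud(d,i)
m=big((H[...,0]>22)&(H[...,0]<35)&(H[...,1]>120)); v,u=np.nonzero(m)
print(rect(plane(np.c_[u,v],i,24)[:,:2]),np.median(W[m&(d>0)][:,2]),m.sum(),u.min(),u.max(),v.min(),v.max())
print(r.sense()["eef_pos"], i["cam_to_world"].round(2).tolist())
E
```

```text
(array([ 473.7, -315.6]), array([50.1, 11.6]), np.float64(0.5653)) 23.447134830869146 1094 307 323 203 270
[ 472.66376934 -319.40782329  158.37273099] [[0.53, 0.81, 0.24, 535.13], [-0.85, 0.51, 0.15, -279.86], [-0.0, -0.29, 0.96, 275.42], [0.0, 0.0, 0.0, 1.0]]
```

View pics/w1.png

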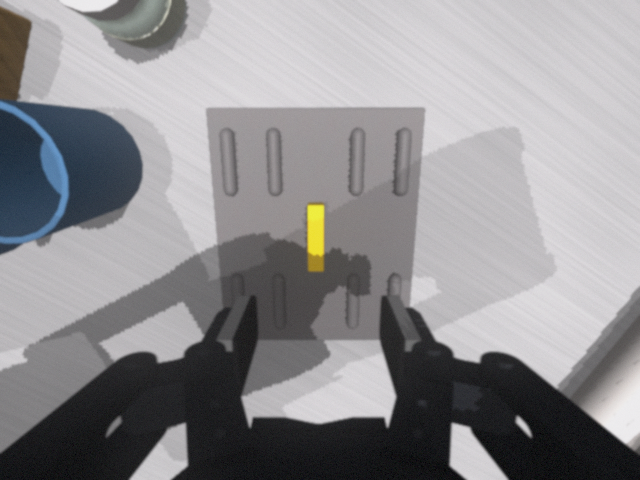

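The wrist view shows the yellow bar at (315,237), parallel to the fingers, with the bare sheet beside it clear and the mug well to the left. I'll descend and grip.

step_arm:
  moves:
    - {"tx": 0.07, "ty": -0.07, "tz": 0.95, "ax": 0, "ay": 0, "az": 0}
    - {"tx": 0, "ty": 0, "tz": 0.95, "ax": 0, "ay": 0, "az": 0}
    - {"tx": 0, "ty": 0, "tz": 0.95, "ax": 0, "ay": 0, "az": 0}
    - {"tx": 0, "ty": 0, "tz": 0.95, "ax": 0, "ay": 0, "az": 0}
    - {"tx": 0, "ty": 0, "tz": 0.5, "ax": 0, "ay": 0, "az": 0}

```text
clock: 2.9
eef_pos: [472.8, -317.0, 49.9]
tcp_rot: [-3.141, 0.001, 0.559]
contact_force: [-0.2, -0.9, -0.0]
opening: 0.451
grasp_force: 0.0
```

step_arm:
  moves:
    - {"tx": 0, "ty": 0, "tz": 0.46, "ax": 0, "ay": 0, "az": 0}
    - {"tx": 0, "ty": 0, "tz": 0, "ax": 0, "ay": 0, "az": 0}

```text
clock: 3.15
eef_pos: [473.3, -316.6, 38.9]
tcp_rot: [-3.141, 0.0, 0.56]
contact_force: [0.1, -0.3, -0.0]
opening: 0.45
grasp_force: 0.0
```

step_arm:
  moves:
    - {"tx": 0, "ty": 0, "tz": 0, "ax": 0, "ay": 0, "az": 0}
    - {"tx": 0, "ty": 0, "tz": 0, "ax": 0, "ay": 0, "az": 0}
    - {"tx": 0, "ty": 0, "tz": 0, "ax": 0, "ay": 0, "az": 0}
    - {"tx": 0, "ty": 0, "tz": 0, "ax": 0, "ay": 0, "az": 0}
  gripper: 0
  newtons: 50

```text
clock: 3.65
eef_pos: [474.1, -316.8, 40.1]
tcp_rot: [3.14, -0.0, 0.56]
contact_force: [-1.0, 0.3, 6.2]
opening: 0.118
grasp_force: 50.2
```

step_arm:
  moves:
    - {"tx": 0, "ty": 0, "tz": -0.3, "ax": 0, "ay": 0, "az": 0}
    - {"tx": 0, "ty": 0, "tz": -0.8, "ax": 0, "ay": 0, "az": 0}
    - {"tx": 0, "ty": 0, "tz": -1, "ax": 0, "ay": 0, "az": 0}
    - {"tx": 0, "ty": 0, "tz": -1, "ax": 0, "ay": 0, "az": 0}
    - {"tx": 0, "ty": 0, "tz": -1, "ax": 0, "ay": 0, "az": 0}

```text
clock: 4.28
eef_pos: [473.4, -316.3, 142.8]
tcp_rot: [-3.141, 0.0, 0.56]
contact_force: [-0.5, -0.4, -1.3]
opening: 0.124
grasp_force: 49.3
```

step_arm:
  moves:
    - {"tx": 0, "ty": 0, "tz": -1, "ax": 0, "ay": 0, "az": 0}
    - {"tx": 0, "ty": 0, "tz": -0.9, "ax": 0, "ay": 0, "az": 0}
    - {"tx": 0, "ty": 0, "tz": -0.5, "ax": 0, "ay": 0, "az": 0}
    - {"tx": 0, "ty": 0, "tz": 0, "ax": 0, "ay": 0, "az": 0}

```text
clock: 4.78
eef_pos: [473.9, -316.7, 202.5]
tcp_rot: [3.14, -0.001, 0.56]
contact_force: [1.0, -0.0, -2.1]
opening: 0.12
grasp_force: 49.3
```

Holding it (about 2 N load, 0.18 kg). Next I'll turn to the tray heading.

step_arm:
  moves:
    - {"tx": 0, "ty": 0, "tz": 0, "ax": 0, "ay": 0, "az": -0.06}
    - {"tx": 0, "ty": 0, "tz": 0, "ax": 0, "ay": 0, "az": -0.115}
    - {"tx": 0, "ty": 0, "tz": 0, "ax": 0, "ay": 0, "az": -0.115}
    - {"tx": 0, "ty": 0, "tz": 0, "ax": 0, "ay": 0, "az": -0.115}
    - {"tx": 0, "ty": 0, "tz": 0, "ax": 0, "ay": 0, "az": -0.115}

```text
clock: 5.4
eef_pos: [473.0, -316.1, 200.4]
tcp_rot: [-3.14, -0.001, 1.383]
contact_force: [0.8, 0.4, -2.3]
opening: 0.119
grasp_force: 49.3
```

step_arm:
  moves:
    - {"tx": 0, "ty": 0, "tz": 0, "ax": 0, "ay": 0, "az": -0.115}
    - {"tx": 0, "ty": 0, "tz": 0, "ax": 0, "ay": 0, "az": -0.115}
    - {"tx": 0, "ty": 0, "tz": 0, "ax": 0, "ay": 0, "az": -0.115}
    - {"tx": 0, "ty": 0, "tz": 0, "ax": 0, "ay": 0, "az": -0.115}
    - {"tx": 0, "ty": 0, "tz": 0, "ax": 0, "ay": 0, "az": -0.115}

```text
clock: 6.02
eef_pos: [473.0, -316.1, 200.4]
tcp_rot: [-3.141, -0.002, 2.286]
contact_force: [-0.2, -0.4, -1.8]
opening: 0.123
grasp_force: 49.3
```

step_arm:
  moves:
    - {"tx": 0, "ty": 0, "tz": 0, "ax": 0, "ay": 0, "az": -0.115}
    - {"tx": 0, "ty": 0, "tz": 0, "ax": 0, "ay": 0, "az": -0.115}
    - {"tx": 0, "ty": 0, "tz": 0, "ax": 0, "ay": 0, "az": -0.076}
    - {"tx": 0, "ty": 0, "tz": 0, "ax": 0, "ay": 0, "az": 0}

```text
clock: 6.52
eef_pos: [473.1, -316.2, 200.6]
tcp_rot: [3.141, -0.002, 2.76]
contact_force: [-0.4, -0.3, -1.9]
opening: 0.12
grasp_force: 49.3
```

step_arm:
  moves:
    - {"tx": 0.14, "ty": 0.48, "tz": 0, "ax": 0, "ay": 0, "az": 0}
    - {"tx": 0.284, "ty": 0.96, "tz": 0, "ax": 0, "ay": 0, "az": 0}
    - {"tx": 0.284, "ty": 0.96, "tz": 0, "ax": 0, "ay": 0, "az": 0}
    - {"tx": 0.284, "ty": 0.96, "tz": 0, "ax": 0, "ay": 0, "az": 0}
    - {"tx": 0.284, "ty": 0.96, "tz": 0, "ax": 0, "ay": 0, "az": 0}

```text
clock: 7.15
eef_pos: [483.9, -202.8, 201.6]
tcp_rot: [3.141, -0.0, 2.759]
contact_force: [0.4, -0.4, -2.5]
opening: 0.12
grasp_force: 49.3
```

step_arm:
  moves:
    - {"tx": 0.284, "ty": 0.96, "tz": 0, "ax": 0, "ay": 0, "az": 0}
    - {"tx": 0.284, "ty": 0.96, "tz": 0, "ax": 0, "ay": 0, "az": 0}
    - {"tx": 0.284, "ty": 0.96, "tz": 0, "ax": 0, "ay": 0, "az": 0}
    - {"tx": 0.284, "ty": 0.96, "tz": 0, "ax": 0, "ay": 0, "az": 0}
    - {"tx": 0.284, "ty": 0.96, "tz": 0, "ax": 0, "ay": 0, "az": 0}

```text
clock: 7.78
eef_pos: [495.4, -78.3, 201.6]
tcp_rot: [3.141, -0.0, 2.759]
contact_force: [-0.2, 0.1, -1.9]
opening: 0.123
grasp_force: 49.3
```

step_arm:
  moves:
    - {"tx": 0.284, "ty": 0.96, "tz": 0, "ax": 0, "ay": 0, "az": 0}
    - {"tx": 0.284, "ty": 0.96, "tz": 0, "ax": 0, "ay": 0, "az": 0}
    - {"tx": 0.284, "ty": 0.96, "tz": 0, "ax": 0, "ay": 0, "az": 0}
    - {"tx": 0.284, "ty": 0.96, "tz": 0, "ax": 0, "ay": 0, "az": 0}
    - {"tx": 0.284, "ty": 0.96, "tz": 0, "ax": 0, "ay": 0, "az": 0}

```text
clock: 8.4
eef_pos: [506.8, 46.2, 201.6]
tcp_rot: [-3.142, -0.0, 2.759]
contact_force: [0.4, 0.6, -1.8]
opening: 0.119
grasp_force: 49.3
```

step_arm:
  moves:
    - {"tx": 0.284, "ty": 0.96, "tz": 0, "ax": 0, "ay": 0, "az": 0}
    - {"tx": 0.284, "ty": 0.96, "tz": 0, "ax": 0, "ay": 0, "az": 0}
    - {"tx": 0.284, "ty": 0.96, "tz": 0, "ax": 0, "ay": 0, "az": 0}
    - {"tx": 0.284, "ty": 0.96, "tz": 0, "ax": 0, "ay": 0, "az": 0}
    - {"tx": 0.284, "ty": 0.96, "tz": 0, "ax": 0, "ay": 0, "az": 0}

```text
clock: 9.02
eef_pos: [518.4, 170.7, 201.6]
tcp_rot: [-3.141, -0.0, 2.759]
contact_force: [0.4, -0.3, -2.5]
opening: 0.124
grasp_force: 49.3
```

step_arm:
  moves:
    - {"tx": 0.284, "ty": 0.96, "tz": 0, "ax": 0, "ay": 0, "az": 0}
    - {"tx": 0.284, "ty": 0.96, "tz": 0, "ax": 0, "ay": 0, "az": 0}
    - {"tx": 0.284, "ty": 0.96, "tz": 0, "ax": 0, "ay": 0, "az": 0}
    - {"tx": 0.284, "ty": 0.96, "tz": 0, "ax": 0, "ay": 0, "az": 0}
    - {"tx": 0.284, "ty": 0.96, "tz": 0, "ax": 0, "ay": 0, "az": 0}

```text
clock: 9.65
eef_pos: [530.4, 295.4, 201.7]
tcp_rot: [-3.141, -0.0, 2.76]
contact_force: [0.6, -0.3, -1.1]
opening: 0.122
grasp_force: 49.3
```

step_arm:
  moves:
    - {"tx": 0.284, "ty": 0.96, "tz": 0, "ax": 0, "ay": 0, "az": 0}
    - {"tx": 0.284, "ty": 0.96, "tz": 0, "ax": 0, "ay": 0, "az": 0}
    - {"tx": 0.14, "ty": 0.5, "tz": 0, "ax": 0, "ay": 0, "az": 0}
    - {"tx": 0, "ty": 0, "tz": 0, "ax": 0, "ay": 0, "az": 0}
    - {"tx": 0, "ty": 0, "tz": 0, "ax": 0, "ay": 0, "az": 0}

```text
clock: 10.28
eef_pos: [536.6, 356.0, 201.6]
tcp_rot: [-3.141, -0.0, 2.761]
contact_force: [0.7, 0.0, -2.1]
opening: 0.122
grasp_force: 49.3
```

```bash
python3 - <<'E'
from h import *
i=eyes.camera_info("wrist"); p,d=eyes.grab_frame("wrist"); cv2.imwrite("pics/w2.png",p[:,:,::-1]); np.savez("w2.npz",p=p,d=d,T=i["cam_to_world"],K=i["intrinsics"]); W=cloud(d,i); Z=np.where(d>0,W[...,2],-99)
e=r.sense()["eef_pos"]; print(e)
def loc(q,c,a):
    R=np.array([[np.cos(a),np.sin(a)],[-np.sin(a),np.cos(a)]]); return (q[:,:2]-c)@R.T
m=big((Z>168)&(Z<182)&(np.arange(480)[:,None]<340)); L=loc(W[m],e[:2],-.381)
print("sep in TCP frame(tray yaw) pct",np.percentile(L,[.2,1,99,99.8],axis=0).round(1).tolist(),np.median(Z[m]),rect(W[m][:,:2]))
A=np.c_[W[m][:,:2]-e[:2],np.ones(m.sum())]; print("tilt",np.linalg.lstsq(A,W[m][:,2],rcond=None)[0])
H=hsv(p); y=big((H[...,0]>22)&(H[...,0]<35)&(H[...,1]>120)); print("bar",loc(W[y&(d>0)],e[:2],-.381).min(0),loc(W[y&(d>0)],e[:2],-.381).max(0))
w=(Z>80)&(Z<90)&(H[...,0]>105)&(H[...,0]<125); L=loc(W[w],np.array([537.4,359.3]),-.381); print("walls",w.sum(),np.percentile(L,[1,50,99],axis=0).round(1).tolist(),rect(W[w][:,:2]))
E
```

```text
[536.66179968 355.94763428 201.68890378]
sep in TCP frame(tray yaw) pct [[-88.8, -74.0], [-88.1, -72.7], [13.8, 73.6], [15.5, 74.8]] 173.1289879379662 (array([503.2, 369.8]), array([151.2, 105.6]), np.float64(1.1904))
tilt [-9.48774248e-03  3.30738199e-03  1.73519801e+02]
bar [-24.59895099  -6.16554616] [34.58652249  6.85748879]
walls 3060 [[-103.7, -253.3], [-100.5, 0.3], [141.5, 83.2]] (array([481.1, 259.1]), array([425.3,  98.4]), np.float64(-1.3243))
```

View pics/w2.png

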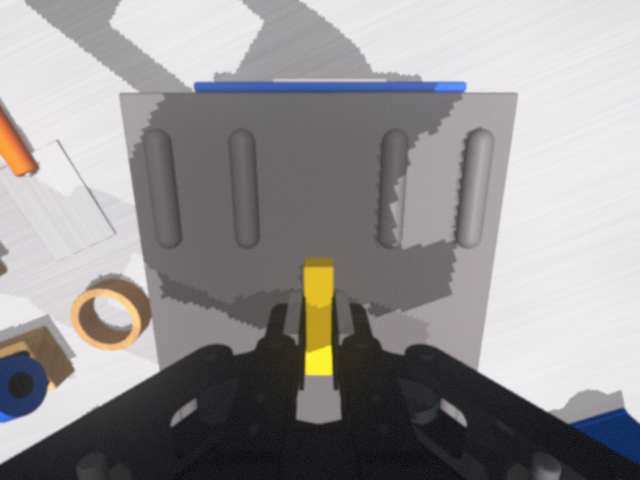

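The separator hangs square in the grip (front edge at v≈93). The near tray wall shows at (195–466, 87). I'll use that wall to check the tray's position across before lowering.

```bash
python3 - <<'E'
from h import *
f=np.load("w2.npz"); p=f["p"]; i=dict(intrinsics=f["K"],cam_to_world=f["T"]); H=hsv(p)
m=np.zeros((480,640),bool); m[78:100,185:475]=1; m&=(H[...,0]>100)&(H[...,0]<130)&(H[...,1]>150); v,u=np.nonzero(m)
q=plane(np.c_[u,v],i,85); a=-.381;R=np.array([[np.cos(a),np.sin(a)],[-np.sin(a),np.cos(a)]])
L=(q[:,:2]-[537.4,359.3])@R.T; print(u.min(),u.max(),v.min(),v.max(),L.min(0),L.max(0),L.mean(0))
E
```

```text
196 464 83 90 [-102.31616737  -75.88775864] [-98.33052419  83.66382154] [-100.27481854    2.06866113]
```

```bash
python3 - <<'E'
from h import *
f=np.load("w2.npz"); p=f["p"]; d=f["d"]; i=dict(intrinsics=f["K"],cam_to_world=f["T"]); H=hsv(p); W=cloud(d,i)
a=-.381;R=np.array([[np.cos(a),np.sin(a)],[-np.sin(a),np.cos(a)]])
m=np.zeros((480,640),bool); m[70:92,150:500]=1; m&=(d>0)&(W[...,2]>78)&(W[...,2]<92); L=(W[m][:,:2]-[537.4,359.3])@R.T
v,u=np.nonzero(m); print("depth",u.min(),u.max(),v.min(),v.max(),L.min(0),L.max(0))
i0=eyes.camera_info("top"); g=np.load("top0.npz"); Wt=cloud(g["d"],i0)
m=np.zeros((480,640),bool); m[200:330,100:230]=1; m&=(g["d"]>0)&(Wt[...,2]>75)&(Wt[...,2]<95); L=(Wt[m][:,:2]-[537.4,359.3])@R.T
for s in (L[:,0]<0,L[:,0]>0): print("top",L[s].min(0),L[s].max(0))
m=np.zeros((480,640),bool); m[200:330,100:230]=1; h=hsv(g["p"]); m&=(g["d"]>0)&(Wt[...,2]<25)&(Wt[...,2]>12)&(h[...,1]>150); L=(Wt[m][:,:2]-[537.4,359.3])@R.T; print("lips",np.percentile(L,[1,99],axis=0))
cv2.imwrite("pics/crop.png",cv2.resize(p[60:120,150:510,::-1],None,fx=2.2,fy=2.2))
E
```

```text
depth 194 466 81 91 [-103.86294769  -77.71320618] [-97.75405535  85.77721333]
top [-103.47568945  -81.53888877] [-95.17010817  83.76872763]
top [ 96.1392436  -81.64475261] [103.68920143  81.06803199]
lips [[-96.41207849 -81.47216171]
 [ 89.03122501  81.49421256]]
```

View pics/crop.png

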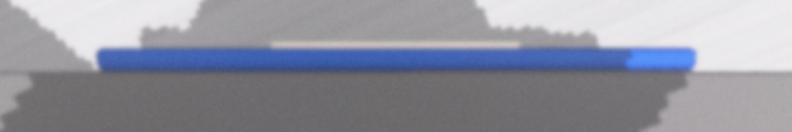

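The wrist camera puts the tray about 4 mm further across than the top camera does, so I'll use the side camera as a tiebreak.

```bash
python3 - <<'E'
from h import *
g=np.load("side0.npz"); p,d=g["p"],g["d"]; i=eyes.camera_info("side"); W=cloud(d,i); Z=np.where(d>0,W[...,2],-99); H=hsv(p)
a=-.381;R=np.array([[np.cos(a),np.sin(a)],[-np.sin(a),np.cos(a)]])
L=(W[...,:2]-[537.4,359.3])@R.T
near=(d>0)&(abs(L[...,0])<125)&(abs(L[...,1])<110)
t=big(near&(Z>8))
m=t&(Z>70)
for s in (-1,1):
    q=L[m&(s*L[...,0]>80)]; print("wall",s,np.percentile(q,[.5,99.5],axis=0).round(1).tolist(),len(q),Z[m].max())
m=big((H[...,0]>22)&(H[...,0]<35)&(H[...,1]>120)&(W[...,1]<-250)&(d>0)); print("bar",rect(plane(np.argwhere(m)[:,::-1],i,24)[:,:2]),m.sum())
for nm,c,th in (("c1",(560.8,-8.3),1.552),("c2",(456.9,-7.6),1.712)):
    l=(W[...,:2]-c)@np.array([[np.cos(th),np.sin(th)],[-np.sin(th),np.cos(th)]]).T
    k=(d>0)&(abs(l[...,0])<95)&(abs(l[...,1])<40)&(Z>74); k=big(k)
    print(nm,np.percentile(l[k],[1,50,99],axis=0).round(1).tolist(),"top line",l[k&(Z>np.percentile(Z[k],90))].mean(0),Z[k].max())
E
```

```text
wall -1 [[-106.7, -75.4], [-97.6, 84.9]] 711 85.47562703963956
wall 1 [[92.7, -76.4], [100.6, 85.0]] 550 85.47562703963956
bar (array([ 468.2, -306. ]), array([52. , 25.9]), np.float64(0.6018)) 72
c1 [[-75.4, -18.7], [14.0, 3.7], [84.2, 18.8]] top line [2.99799578 0.43412935] 86.73343978412572
c2 [[-76.1, -18.6], [15.1, 1.6], [84.5, 19.3]] top line [10.58705364 -0.0602828 ] 85.72018065627401
```

The side camera agrees with the wrist camera: the tray is about 4 mm further across, and the cartridges also read about 4 mm further in +y. The top camera is the one that's off. I'll shift by that correction and lower in stages.

step_arm:
  moves:
    - {"tx": 0.1, "ty": 0.27, "tz": 0.3, "ax": 0, "ay": 0, "az": 0}
    - {"tx": 0, "ty": 0, "tz": 0.8, "ax": 0, "ay": 0, "az": 0}
    - {"tx": 0, "ty": 0, "tz": 0.8, "ax": 0, "ay": 0, "az": 0}
    - {"tx": 0, "ty": 0, "tz": 0.6, "ax": 0, "ay": 0, "az": 0}
    - {"tx": 0, "ty": 0, "tz": 0.3, "ax": 0, "ay": 0, "az": 0}

```text
clock: 10.95
eef_pos: [536.3, 363.4, 130.0]
tcp_rot: [-3.14, -0.001, 2.761]
contact_force: [0.5, 0.4, -1.4]
opening: 0.122
grasp_force: 49.3
```

step_arm:
  moves:
    - {"tx": 0, "ty": 0, "tz": 0.3, "ax": 0, "ay": 0, "az": 0}
    - {"tx": 0, "ty": 0, "tz": 0.3, "ax": 0, "ay": 0, "az": 0}
    - {"tx": 0, "ty": 0, "tz": 0.2, "ax": 0, "ay": 0, "az": 0}
    - {"tx": 0, "ty": 0, "tz": 0, "ax": 0, "ay": 0, "az": 0}

```text
clock: 11.45
eef_pos: [536.8, 363.9, 111.5]
tcp_rot: [-3.141, -0.0, 2.761]
contact_force: [-0.4, -0.1, -1.8]
opening: 0.121
grasp_force: 49.3
```

step_arm:
  moves:
    - {"tx": 0, "ty": 0, "tz": 0.15, "ax": 0, "ay": 0, "az": 0}
    - {"tx": 0, "ty": 0, "tz": 0.15, "ax": 0, "ay": 0, "az": 0}
    - {"tx": 0, "ty": 0, "tz": 0.12, "ax": 0, "ay": 0, "az": 0}
    - {"tx": 0, "ty": 0, "tz": 0, "ax": 0, "ay": 0, "az": 0}

```text
clock: 11.95
eef_pos: [536.7, 363.8, 101.0]
tcp_rot: [-3.141, -0.0, 2.761]
contact_force: [-0.7, 0.9, -2.5]
opening: 0.118
grasp_force: 49.3
```

step_arm:
  moves:
    - {"tx": 0, "ty": 0, "tz": 0.08, "ax": 0, "ay": 0, "az": 0}
    - {"tx": 0, "ty": 0, "tz": 0.06, "ax": 0, "ay": 0, "az": 0}
    - {"tx": 0, "ty": 0, "tz": 0, "ax": 0, "ay": 0, "az": 0}

```text
clock: 12.32
eef_pos: [536.8, 363.9, 97.6]
tcp_rot: [-3.141, -0.0, 2.761]
contact_force: [0.0, -0.1, -3.1]
opening: 0.121
grasp_force: 49.3
```

step_arm:
  moves:
    - {"tx": 0, "ty": 0, "tz": 0.05, "ax": 0, "ay": 0, "az": 0}
    - {"tx": 0, "ty": 0, "tz": 0.04, "ax": 0, "ay": 0, "az": 0}
    - {"tx": 0, "ty": 0, "tz": 0, "ax": 0, "ay": 0, "az": 0}

```text
clock: 12.7
eef_pos: [537.0, 364.0, 97.2]
tcp_rot: [3.141, 0.0, 2.761]
contact_force: [-4.7, -2.9, 12.9]
opening: 0.119
grasp_force: 51.1
```

step_arm:
  moves:
    - {"tx": 0, "ty": 0, "tz": -0.03, "ax": 0, "ay": 0, "az": 0}
    - {"tx": 0, "ty": 0, "tz": 0, "ax": 0, "ay": 0, "az": 0}

```text
clock: 12.95
eef_pos: [537.0, 364.0, 97.2]
tcp_rot: [3.141, 0.0, 2.761]
contact_force: [-3.1, -1.7, 8.0]
opening: 0.12
grasp_force: 50.6
```

step_arm:
  moves:
    - {"tx": 0, "ty": 0, "tz": 0, "ax": 0, "ay": 0, "az": 0}
    - {"tx": 0, "ty": 0, "tz": 0, "ax": 0, "ay": 0, "az": 0}
    - {"tx": 0, "ty": 0, "tz": 0, "ax": 0, "ay": 0, "az": 0}
    - {"tx": 0, "ty": 0, "tz": -0.3, "ax": 0, "ay": 0, "az": 0}
    - {"tx": 0, "ty": 0, "tz": -0.8, "ax": 0, "ay": 0, "az": 0}
  gripper: 0.4

```text
clock: 13.58
eef_pos: [536.4, 363.6, 123.9]
tcp_rot: [-3.14, -0.001, 2.761]
contact_force: [-0.3, -0.1, 0.4]
opening: 0.4
grasp_force: 0.0
```

step_arm:
  moves:
    - {"tx": 0, "ty": 0, "tz": -1, "ax": 0, "ay": 0, "az": 0}
    - {"tx": 0, "ty": 0, "tz": -1, "ax": 0, "ay": 0, "az": 0}
    - {"tx": 0, "ty": 0, "tz": -1, "ax": 0, "ay": 0, "az": 0}
    - {"tx": 0, "ty": 0, "tz": -0.5, "ax": 0, "ay": 0, "az": 0}
    - {"tx": 0, "ty": 0, "tz": 0, "ax": 0, "ay": 0, "az": 0}

```text
clock: 14.2
eef_pos: [537.4, 364.3, 212.8]
tcp_rot: [3.14, 0.001, 2.761]
contact_force: [-0.4, -0.5, -1.1]
opening: 0.4
grasp_force: 0.0
```

```bash
cat > sep.py <<'E'
from h import *
a=-.381;R=np.array([[np.cos(a),np.sin(a)],[-np.sin(a),np.cos(a)]]); C=np.array([537.85,363.1])
i=eyes.camera_info("wrist"); p,d=eyes.grab_frame("wrist"); cv2.imwrite("pics/w3.png",p[:,:,::-1]); np.savez("w3.npz",p=p,d=d,T=i["cam_to_world"],K=i["intrinsics"]); W=cloud(d,i); Z=np.where(d>0,W[...,2],-99); H=hsv(p)
e=r.sense()["eef_pos"]; L=(W[...,:2]-C)@R.T; print(e)
near=(d>0)&(abs(L[...,0])<115)&(abs(L[...,1])<100)
w=near&(Z>78)&(Z<92)&(H[...,1]>120)&(H[...,0]>100)&(H[...,0]<130)
for s in (-1,1):
    k=w&(s*L[...,0]>80)
    if k.sum()>50: print("wall",s,np.percentile(L[k],[.5,99.5],axis=0).round(1).tolist(),k.sum())
y=big((H[...,0]>22)&(H[...,0]<35)&(H[...,1]>120)); uv=np.argwhere(y)[:,::-1]; q=plane(uv,i,81); print("bar",rect(q[:,:2]),(rect(q[:,:2])[0]-C)@R.T,np.median(Z[y]))
s=big(near&(Z>60)&(Z<76)&(H[...,1]<70)); q=W[s]; print("sheet",np.percentile(L[s],[.5,99.5],axis=0).round(1).tolist(),np.median(Z[s]),s.sum())
f=near&(Z>65)&(Z<71.5)&(H[...,1]<70); A=np.c_[L[f],np.ones(f.sum())]; print("tilt",np.linalg.lstsq(A,Z[f],rcond=None)[0].round(4))
E
python3 sep.py
```

```text
[536.91107308 363.88889364 211.53542777]
wall -1 [[-102.0, -79.9], [-96.6, 79.4]] 2335
wall 1 [[94.2, -32.2], [100.0, 35.9]] 859
bar (array([537.3, 363.9]), array([51.4, 11.7]), np.float64(-0.3744)) [-0.80804045  0.53811768] 80.58962336987139
sheet [[-89.2, -73.2], [87.2, 75.0]] 68.72725978507032 39121
tilt [1.0000e-04 3.0000e-04 6.8658e+01]
```

View pics/w3.png

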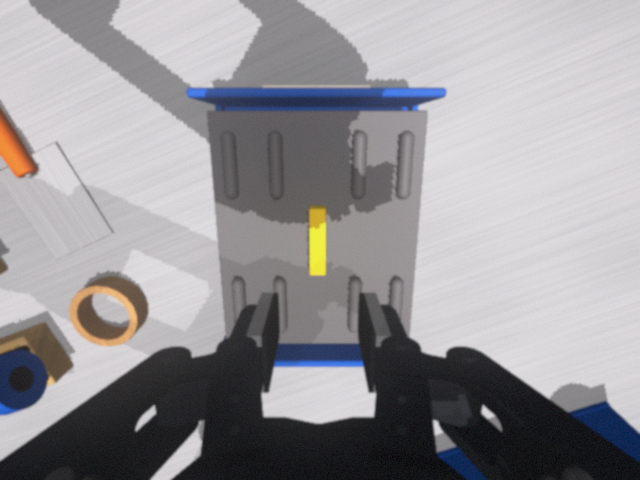

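The separator is nested: level, sheet top at 68.7 (origin about 56.7), and centred within 1 mm between the walls (far wall v≈95, bar at (317,241)). Next I'll go to the first blue cartridge.

step_arm:
  moves:
    - {"tx": -0.424, "ty": -0.888, "tz": 0, "ax": 0, "ay": 0, "az": 0}
    - {"tx": -0.424, "ty": -0.888, "tz": 0, "ax": 0, "ay": 0, "az": 0}
    - {"tx": -0.424, "ty": -0.888, "tz": 0, "ax": 0, "ay": 0, "az": 0}
    - {"tx": -0.424, "ty": -0.888, "tz": 0, "ax": 0, "ay": 0, "az": 0}
    - {"tx": -0.424, "ty": -0.888, "tz": 0, "ax": 0, "ay": 0, "az": 0}
  gripper: 1

```text
clock: 14.88
eef_pos: [545.0, 239.1, 211.3]
tcp_rot: [-3.142, 0.0, 2.76]
contact_force: [-0.4, -0.1, -0.6]
opening: 1.001
grasp_force: 0.0
```

step_arm:
  moves:
    - {"tx": -0.424, "ty": -0.888, "tz": 0.2, "ax": 0, "ay": 0, "az": 0}
    - {"tx": -0.424, "ty": -0.888, "tz": 0.2, "ax": 0, "ay": 0, "az": 0}
    - {"tx": -0.424, "ty": -0.888, "tz": 0.2, "ax": 0, "ay": 0, "az": 0}
    - {"tx": -0.424, "ty": -0.888, "tz": 0.2, "ax": 0, "ay": 0, "az": 0}
    - {"tx": -0.424, "ty": -0.888, "tz": 0.2, "ax": 0, "ay": 0, "az": 0}

```text
clock: 15.5
eef_pos: [552.7, 116.5, 186.2]
tcp_rot: [3.142, 0.0, 2.76]
contact_force: [-0.5, -0.8, -0.4]
opening: 0.999
grasp_force: 0.0
```

step_arm:
  moves:
    - {"tx": -0.424, "ty": -0.888, "tz": 0.2, "ax": 0, "ay": 0, "az": 0}
    - {"tx": -0.424, "ty": -0.888, "tz": 0.2, "ax": 0, "ay": 0, "az": 0}
    - {"tx": -0.424, "ty": -0.888, "tz": 0.2, "ax": 0, "ay": 0, "az": 0}
    - {"tx": -0.424, "ty": -0.888, "tz": 0.2, "ax": 0, "ay": 0, "az": 0}
    - {"tx": -0.424, "ty": -0.888, "tz": 0.2, "ax": 0, "ay": 0, "az": 0}

```text
clock: 16.12
eef_pos: [560.4, -6.2, 161.2]
tcp_rot: [3.142, 0.0, 2.76]
contact_force: [0.4, -0.0, -0.1]
opening: 0.998
grasp_force: 0.0
```

step_arm:
  moves:
    - {"tx": 0, "ty": 0, "tz": 0, "ax": 0, "ay": 0, "az": 0.11}
    - {"tx": 0, "ty": 0, "tz": 0, "ax": 0, "ay": 0, "az": 0.11}
    - {"tx": 0, "ty": 0, "tz": 0, "ax": 0, "ay": 0, "az": 0.11}
    - {"tx": 0, "ty": 0, "tz": 0, "ax": 0, "ay": 0, "az": 0.11}
    - {"tx": 0, "ty": 0, "tz": 0, "ax": 0, "ay": 0, "az": 0.11}

```text
clock: 16.75
eef_pos: [560.4, -5.4, 161.3]
tcp_rot: [3.142, 0.0, 1.891]
contact_force: [0.5, -0.3, 0.7]
opening: 1.004
grasp_force: 0.0
```

step_arm:
  moves:
    - {"tx": 0, "ty": 0, "tz": 0, "ax": 0, "ay": 0, "az": 0.11}
    - {"tx": 0, "ty": 0, "tz": 0, "ax": 0, "ay": 0, "az": 0.11}
    - {"tx": 0, "ty": 0, "tz": 0, "ax": 0, "ay": 0, "az": 0}

```text
clock: 17.12
eef_pos: [560.5, -5.2, 161.4]
tcp_rot: [3.142, 0.0, 1.552]
contact_force: [0.6, -0.8, 0.2]
opening: 1.004
grasp_force: 0.0
```

```bash
cat > cart.py <<'E'
from h import *
import sys
i=eyes.camera_info("wrist"); p,d=eyes.grab_frame("wrist"); cv2.imwrite(sys.argv[1],p[:,:,::-1]); W=cloud(d,i); Z=np.where(d>0,W[...,2],-99)
s=r.sense(); e=s["eef_pos"]; print(e,s["tcp_rot"])
m=big((Z>64)&(Z<92)&(np.hypot(*(np.moveaxis(W[...,:2],-1,0)-e[:2,None,None]))<115)); q=W[m]
c,sz,a=rect(q[:,:2]); print("rect",c,sz,a,a+np.pi,Z[m].max())
t=s["tcp_rot"][2]; X=np.array([np.cos(t),np.sin(t)]); Y=np.array([np.sin(t),-np.cos(t)]); L=np.c_[(q[:,:2]-e[:2])@X,(q[:,:2]-e[:2])@Y]
print("tool-frame range",np.percentile(L,[.3,99.7],axis=0).round(1).tolist())
v=q[:,2]>np.percentile(q[:,2],75); print("crest",np.polyfit(L[v,0],L[v,1],1))
E
python3 cart.py pics/w4.png
```

```text
[560.53131292  -5.09018946 161.35525555] [3.14152904e+00 6.49533485e-06 1.55445312e+00]
rect [561.5  -5.5] [161.6  49.8] 1.5552 4.696792653589793 87.65462143666244
tool-frame range [[-79.7, -23.5], [80.1, 25.4]]
crest [-0.00188174  0.99146737]
```

View pics/w4.png

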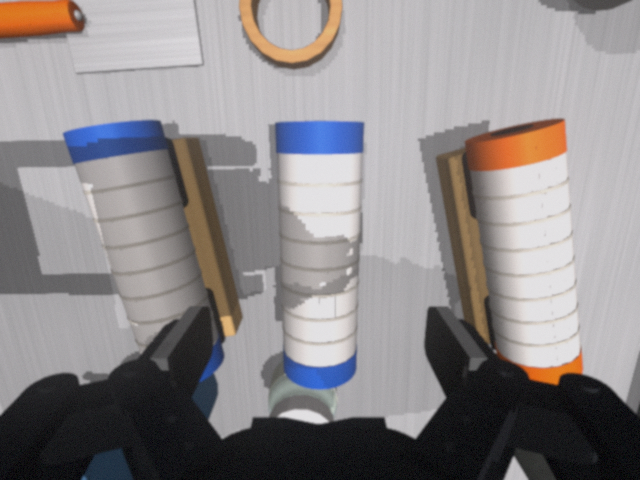

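The target cartridge is centred at (320,253) with blue caps at both ends, and the neighbours (blue left, orange right) clear the fingers. I'll descend and grip.

step_arm:
  moves:
    - {"tx": 0, "ty": 0.04, "tz": 0.8, "ax": 0, "ay": 0, "az": 0}
    - {"tx": 0, "ty": 0, "tz": 0.9, "ax": 0, "ay": 0, "az": 0}
    - {"tx": 0, "ty": 0, "tz": 0.9, "ax": 0, "ay": 0, "az": 0}
    - {"tx": 0, "ty": 0, "tz": 0.6, "ax": 0, "ay": 0, "az": 0}
    - {"tx": 0, "ty": 0, "tz": 0.38, "ax": 0, "ay": 0, "az": 0}
  gripper: 0.88

```text
clock: 17.8
eef_pos: [561.6, -4.5, 71.1]
tcp_rot: [-3.141, -0.0, 1.553]
contact_force: [-0.4, 0.4, 0.2]
opening: 0.883
grasp_force: 0.0
```

step_arm:
  moves:
    - {"tx": 0, "ty": 0, "tz": 0, "ax": 0, "ay": 0, "az": 0}
    - {"tx": 0, "ty": 0, "tz": 0, "ax": 0, "ay": 0, "az": 0}
    - {"tx": 0, "ty": 0, "tz": 0, "ax": 0, "ay": 0, "az": 0}
    - {"tx": 0, "ty": 0, "tz": 0, "ax": 0, "ay": 0, "az": 0}
  gripper: 0.3
  newtons: 40

```text
clock: 18.3
eef_pos: [561.3, -4.4, 72.4]
tcp_rot: [-3.141, 0.0, 1.552]
contact_force: [-5.2, -0.7, 6.5]
opening: 0.567
grasp_force: 41.7
```

step_arm:
  moves:
    - {"tx": 0, "ty": 0, "tz": -0.2, "ax": 0, "ay": 0, "az": 0}
    - {"tx": 0, "ty": 0, "tz": -0.4, "ax": 0, "ay": 0, "az": 0}
    - {"tx": 0, "ty": 0, "tz": 0, "ax": 0, "ay": 0, "az": 0}

```text
clock: 18.68
eef_pos: [562.9, -4.3, 88.0]
tcp_rot: [3.139, -0.0, 1.551]
contact_force: [0.2, -0.4, -2.2]
opening: 0.567
grasp_force: 41.7
```

step_arm:
  moves:
    - {"tx": 0, "ty": 0, "tz": -0.8, "ax": 0, "ay": 0, "az": 0}
    - {"tx": 0, "ty": 0, "tz": -1, "ax": 0, "ay": 0, "az": 0}
    - {"tx": 0, "ty": 0, "tz": -1, "ax": 0, "ay": 0, "az": 0}
    - {"tx": 0, "ty": 0, "tz": -0.9, "ax": 0, "ay": 0, "az": 0}
    - {"tx": 0, "ty": 0, "tz": -0.4, "ax": 0, "ay": 0, "az": 0}

```text
clock: 19.3
eef_pos: [562.4, -4.3, 190.5]
tcp_rot: [3.14, -0.0, 1.551]
contact_force: [0.4, 0.3, -1.1]
opening: 0.567
grasp_force: 41.8
```

step_arm:
  moves:
    - {"tx": 0, "ty": 0, "tz": 0, "ax": 0, "ay": 0, "az": -0.08}
    - {"tx": 0, "ty": 0, "tz": 0, "ax": 0, "ay": 0, "az": -0.11}
    - {"tx": 0, "ty": 0, "tz": 0, "ax": 0, "ay": 0, "az": -0.11}
    - {"tx": 0, "ty": 0, "tz": 0, "ax": 0, "ay": 0, "az": -0.11}
    - {"tx": 0, "ty": 0, "tz": 0, "ax": 0, "ay": 0, "az": -0.11}

```text
clock: 19.92
eef_pos: [561.5, -4.3, 188.6]
tcp_rot: [-3.141, -0.001, 2.374]
contact_force: [0.7, -1.1, -1.2]
opening: 0.573
grasp_force: 41.7
```

step_arm:
  moves:
    - {"tx": 0, "ty": 0, "tz": 0, "ax": 0, "ay": 0, "az": -0.11}
    - {"tx": 0, "ty": 0, "tz": 0, "ax": 0, "ay": 0, "az": -0.08}
    - {"tx": 0, "ty": 0, "tz": 0, "ax": 0, "ay": 0, "az": -0.061}
    - {"tx": 0.2, "ty": 0.45, "tz": 0, "ax": 0, "ay": 0, "az": 0}
    - {"tx": 0.375, "ty": 0.889, "tz": 0, "ax": 0, "ay": 0, "az": 0}

```text
clock: 20.55
eef_pos: [560.6, 32.6, 188.9]
tcp_rot: [-3.141, -0.0, 2.759]
contact_force: [-0.7, 0.2, -0.9]
opening: 0.57
grasp_force: 41.7
```

step_arm:
  moves:
    - {"tx": 0.375, "ty": 0.889, "tz": 0, "ax": 0, "ay": 0, "az": 0}
    - {"tx": 0.375, "ty": 0.889, "tz": 0, "ax": 0, "ay": 0, "az": 0}
    - {"tx": 0.375, "ty": 0.889, "tz": 0, "ax": 0, "ay": 0, "az": 0}
    - {"tx": 0.375, "ty": 0.889, "tz": 0, "ax": 0, "ay": 0, "az": 0}
    - {"tx": 0.375, "ty": 0.889, "tz": 0, "ax": 0, "ay": 0, "az": 0}

```text
clock: 21.18
eef_pos: [558.0, 154.2, 188.9]
tcp_rot: [-3.141, -0.0, 2.76]
contact_force: [-0.1, 0.2, -1.6]
opening: 0.568
grasp_force: 41.7
```

step_arm:
  moves:
    - {"tx": 0.375, "ty": 0.889, "tz": 0, "ax": 0, "ay": 0, "az": 0}
    - {"tx": 0.375, "ty": 0.889, "tz": 0, "ax": 0, "ay": 0, "az": 0}
    - {"tx": 0.375, "ty": 0.889, "tz": 0, "ax": 0, "ay": 0, "az": 0}
    - {"tx": 0.375, "ty": 0.889, "tz": 0, "ax": 0, "ay": 0, "az": 0}
    - {"tx": 0.375, "ty": 0.889, "tz": 0, "ax": 0, "ay": 0, "az": 0}

```text
clock: 21.8
eef_pos: [555.7, 274.8, 189.1]
tcp_rot: [-3.141, -0.0, 2.761]
contact_force: [0.8, -1.0, -1.2]
opening: 0.574
grasp_force: 41.7
```

step_arm:
  moves:
    - {"tx": 0.375, "ty": 0.889, "tz": 0, "ax": 0, "ay": 0, "az": 0}
    - {"tx": 0.375, "ty": 0.889, "tz": 0, "ax": 0, "ay": 0, "az": 0}
    - {"tx": 0.375, "ty": 0.889, "tz": 0, "ax": 0, "ay": 0, "az": 0}
    - {"tx": 0.375, "ty": 0.889, "tz": 0, "ax": 0, "ay": 0, "az": 0}
    - {"tx": 0.375, "ty": 0.889, "tz": 0, "ax": 0, "ay": 0, "az": 0}

```text
clock: 22.42
eef_pos: [553.6, 395.4, 189.3]
tcp_rot: [-3.142, 0.0, 2.762]
contact_force: [0.7, 0.2, -0.6]
opening: 0.572
grasp_force: 41.7
```

step_arm:
  moves:
    - {"tx": 0.17, "ty": 0.43, "tz": 0, "ax": 0, "ay": 0, "az": 0}
    - {"tx": 0, "ty": 0, "tz": 0, "ax": 0, "ay": 0, "az": 0}
    - {"tx": 0, "ty": 0, "tz": 0, "ax": 0, "ay": 0, "az": 0}

```text
clock: 22.8
eef_pos: [553.6, 404.7, 189.2]
tcp_rot: [-3.141, -0.0, 2.762]
contact_force: [0.3, 0.3, -1.0]
opening: 0.572
grasp_force: 41.7
```

```bash
cat > held.py <<'E'
from h import *
i=eyes.camera_info("wrist"); p,d=eyes.grab_frame("wrist"); W=cloud(d,i); s=r.sense(); e=s["eef_pos"]; t=s["tcp_rot"][2]
X=np.array([np.cos(t),np.sin(t)]); Y=np.array([np.sin(t),-np.cos(t)]); D=W[...,:2]-e[:2]
l=np.stack([D@X,D@Y,W[...,2]-e[2]],-1); H=hsv(p)
m=big((d>0)&(l[...,2]<20)&(l[...,2]>-32)&(abs(l[...,1])<32)&(l[...,0]>28)&(l[...,0]<110)); q=l[m]
print(e,"far end x",np.percentile(q[:,0],99.7),"y range",np.percentile(q[:,1],[.3,99.7]),"ymid slope",np.polyfit(q[q[:,2]>np.percentile(q[:,2],70)][:,0],q[q[:,2]>np.percentile(q[:,2],70)][:,1],1))
b=np.round(q[:,0]/8); print("crest z",[(int(k*8),round(float(np.percentile(q[b==k,2],97)),1)) for k in np.unique(b) if (b==k).sum()>40])
E
python3 held.py
```

```text
[553.65502061 404.61063281 189.25378816] far end x 79.32065158844128 y range [-24.00001666  24.59454953] ymid slope [-0.00092518  0.39389663]
crest z [(32, 12.9), (40, 12.8), (48, 12.9), (56, 12.7), (64, 13.2), (72, 13.4), (80, 13.4)]
```

step_arm:
  moves:
    - {"tx": 0, "ty": 0.04, "tz": 0.5, "ax": 0, "ay": 0, "az": 0}
    - {"tx": 0, "ty": 0, "tz": 0.8, "ax": 0, "ay": 0, "az": 0}
    - {"tx": 0, "ty": 0, "tz": 0.8, "ax": 0, "ay": 0, "az": 0}
    - {"tx": 0, "ty": 0, "tz": 0.5, "ax": 0, "ay": 0, "az": 0}
    - {"tx": 0, "ty": 0, "tz": 0.2, "ax": 0, "ay": 0, "az": 0}

```text
clock: 23.48
eef_pos: [553.5, 406.0, 117.7]
tcp_rot: [-3.14, -0.001, 2.762]
contact_force: [-0.3, -0.4, -2.1]
opening: 0.571
grasp_force: 41.7
```

step_arm:
  moves:
    - {"tx": 0, "ty": 0, "tz": 0.15, "ax": 0, "ay": 0, "az": 0}
    - {"tx": 0, "ty": 0, "tz": 0.12, "ax": 0, "ay": 0, "az": 0}
    - {"tx": 0, "ty": 0, "tz": 0.06, "ax": 0, "ay": 0, "az": 0}
    - {"tx": 0, "ty": 0, "tz": 0, "ax": 0, "ay": 0, "az": 0}

```text
clock: 23.98
eef_pos: [554.1, 406.4, 111.2]
tcp_rot: [3.141, 0.0, 2.762]
contact_force: [0.2, -0.3, -1.5]
opening: 0.571
grasp_force: 41.7
```

step_arm:
  moves:
    - {"tx": 0, "ty": 0, "tz": 0.06, "ax": 0, "ay": 0, "az": 0}
    - {"tx": 0, "ty": 0, "tz": 0.02, "ax": 0, "ay": 0, "az": 0}
    - {"tx": 0, "ty": 0, "tz": 0, "ax": 0, "ay": 0, "az": 0}

```text
clock: 24.35
eef_pos: [554.2, 406.5, 109.3]
tcp_rot: [3.141, 0.0, 2.762]
contact_force: [-0.2, -0.1, 0.5]
opening: 0.569
grasp_force: 42.0
```

step_arm:
  moves:
    - {"tx": 0, "ty": 0, "tz": 0.02, "ax": 0, "ay": 0, "az": 0}
    - {"tx": 0, "ty": 0, "tz": 0, "ax": 0, "ay": 0, "az": 0}

```text
clock: 24.6
eef_pos: [554.3, 406.6, 109.1]
tcp_rot: [3.141, 0.0, 2.762]
contact_force: [-1.1, 0.6, 4.8]
opening: 0.572
grasp_force: 42.3
```

step_arm:
  moves:
    - {"tx": 0, "ty": 0, "tz": 0, "ax": 0, "ay": 0, "az": 0}
    - {"tx": 0, "ty": 0, "tz": 0, "ax": 0, "ay": 0, "az": 0}
    - {"tx": 0, "ty": 0, "tz": 0, "ax": 0, "ay": 0, "az": 0}
    - {"tx": 0, "ty": 0, "tz": -0.3, "ax": 0, "ay": 0, "az": 0}
    - {"tx": 0, "ty": 0, "tz": -0.8, "ax": 0, "ay": 0, "az": 0}
  gripper: 0.8

```text
clock: 25.22
eef_pos: [553.5, 406.0, 136.1]
tcp_rot: [-3.14, -0.001, 2.762]
contact_force: [-0.1, 1.3, 0.2]
opening: 0.797
grasp_force: 0.0
```

step_arm:
  moves:
    - {"tx": 0, "ty": 0, "tz": -1, "ax": 0, "ay": 0, "az": 0}
    - {"tx": 0, "ty": 0, "tz": -1, "ax": 0, "ay": 0, "az": 0}
    - {"tx": 0, "ty": 0, "tz": -1, "ax": 0, "ay": 0, "az": 0}
    - {"tx": 0, "ty": 0, "tz": -0.3, "ax": 0, "ay": 0, "az": 0}
    - {"tx": 0, "ty": 0, "tz": 0, "ax": 0, "ay": 0, "az": 0}

```text
clock: 25.85
eef_pos: [554.2, 406.5, 219.5]
tcp_rot: [3.14, 0.001, 2.762]
contact_force: [-0.6, -0.8, 0.6]
opening: 0.804
grasp_force: 0.0
```

```bash
cat > packed.py <<'E'
from h import *
a=-.378;R=np.array([[np.cos(a),np.sin(a)],[-np.sin(a),np.cos(a)]]); C=np.array([537.2,363.9])
def show(n):
    i=eyes.camera_info(n); p,d=eyes.grab_frame(n); cv2.imwrite(f"pics/pk_{n}_{int(r.sense()['clock']*10)}.png",p[:,:,::-1]); W=cloud(d,i); Z=np.where(d>0,W[...,2],-99); L=(W[...,:2]-C)@R.T; H=hsv(p)
    print(n)
    for s in (-1,1):
        k=(abs(L[...,0])<110)&(abs(L[...,1]-45*s)<32)&(Z>100)&(Z<135)
        if k.sum()>200:
            k=big(k); print(" cart",s,np.percentile(L[k],[.5,99.5],axis=0).round(1).tolist(),"top",np.percentile(Z[k],98).round(1),rect(W[k][:,:2]))
    y=(H[...,0]>22)&(H[...,0]<35)&(H[...,1]>120)&(abs(L[...,0])<60)&(abs(L[...,1])<30)
    if y.sum()>80: y=big(y); q=plane(np.argwhere(y)[:,::-1],i,81)[:,:2]; print(" bar",rect(q),(rect(q)[0]-C)@R.T,np.median(Z[y]))
import sys
print(r.sense()["eef_pos"])
for n in sys.argv[1:]: show(n)
E
python3 packed.py wrist side
```

```text
[554.22887912 406.48130973 219.46563667]
wrist
 cart 1 [[-78.9, 20.5], [80.4, 69.0]] top 122.4 (array([554.7, 405.1]), array([161.9,  50.1]), np.float64(-0.378))
 bar (array([537.3, 364.3]), array([50.3, 12.7]), np.float64(-0.3846)) [-0.0546845   0.40866809] 80.1257097199927
side
 cart 1 [[-79.8, 22.3], [80.2, 69.1]] top 121.0 (array([554.8, 405.7]), array([163. ,  48.9]), np.float64(-0.3829))
 bar (array([533.4, 366.1]), array([56.3, 12.6]), np.float64(-0.3974)) [-4.34367483  0.64225304] 78.30962298505244
```

The first cartridge is seated (across 44.8, along +0.7, top 122). Next is the second blue one.

step_arm:
  moves:
    - {"tx": -0.139, "ty": -0.928, "tz": 0, "ax": 0, "ay": 0, "az": 0}
    - {"tx": -0.139, "ty": -0.928, "tz": 0, "ax": 0, "ay": 0, "az": 0}
    - {"tx": -0.139, "ty": -0.928, "tz": 0, "ax": 0, "ay": 0, "az": 0}
    - {"tx": -0.139, "ty": -0.928, "tz": 0, "ax": 0, "ay": 0, "az": 0}
    - {"tx": -0.139, "ty": -0.928, "tz": 0, "ax": 0, "ay": 0, "az": 0}
  gripper: 1

```text
clock: 26.58
eef_pos: [526.6, 290.8, 217.9]
tcp_rot: [-3.141, -0.001, 2.763]
contact_force: [-0.2, 0.3, 0.6]
opening: 0.999
grasp_force: 0.0
```

step_arm:
  moves:
    - {"tx": -0.139, "ty": -0.928, "tz": 0, "ax": 0, "ay": 0, "az": 0}
    - {"tx": -0.139, "ty": -0.928, "tz": 0, "ax": 0, "ay": 0, "az": 0}
    - {"tx": -0.139, "ty": -0.928, "tz": 0, "ax": 0, "ay": 0, "az": 0}
    - {"tx": -0.139, "ty": -0.928, "tz": 0.234, "ax": 0, "ay": 0, "az": 0}
    - {"tx": -0.139, "ty": -0.928, "tz": 0.234, "ax": 0, "ay": 0, "az": 0}

```text
clock: 27.2
eef_pos: [499.9, 176.4, 206.4]
tcp_rot: [-3.142, -0.0, 2.762]
contact_force: [-0.4, 0.5, 0.1]
opening: 1.001
grasp_force: 0.0
```

step_arm:
  moves:
    - {"tx": -0.139, "ty": -0.928, "tz": 0.234, "ax": 0, "ay": 0, "az": 0}
    - {"tx": -0.139, "ty": -0.928, "tz": 0.234, "ax": 0, "ay": 0, "az": 0}
    - {"tx": -0.139, "ty": -0.928, "tz": 0.234, "ax": 0, "ay": 0, "az": 0}
    - {"tx": -0.139, "ty": -0.928, "tz": 0.234, "ax": 0, "ay": 0, "az": 0}
    - {"tx": -0.139, "ty": -0.928, "tz": 0.234, "ax": 0, "ay": 0, "az": 0}

```text
clock: 27.82
eef_pos: [472.9, 62.3, 177.0]
tcp_rot: [-3.141, -0.0, 2.762]
contact_force: [-0.6, -1.1, 0.4]
opening: 0.997
grasp_force: 0.0
```

step_arm:
  moves:
    - {"tx": -0.139, "ty": -0.928, "tz": 0.234, "ax": 0, "ay": 0, "az": 0}
    - {"tx": -0.139, "ty": -0.928, "tz": 0.234, "ax": 0, "ay": 0, "az": 0}
    - {"tx": -0.139, "ty": -0.928, "tz": 0.234, "ax": 0, "ay": 0, "az": 0}
    - {"tx": 0, "ty": 0, "tz": 0, "ax": 0, "ay": 0, "az": 0.1114}
    - {"tx": 0, "ty": 0, "tz": 0, "ax": 0, "ay": 0, "az": 0.1114}

```text
clock: 28.45
eef_pos: [456.8, -5.8, 159.6]
tcp_rot: [-3.141, -0.0, 2.406]
contact_force: [0.0, 0.3, -0.8]
opening: 0.998
grasp_force: 0.0
```

step_arm:
  moves:
    - {"tx": 0, "ty": 0, "tz": 0, "ax": 0, "ay": 0, "az": 0.1114}
    - {"tx": 0, "ty": 0, "tz": 0, "ax": 0, "ay": 0, "az": 0.1114}
    - {"tx": 0, "ty": 0, "tz": 0, "ax": 0, "ay": 0, "az": 0.1114}
    - {"tx": 0, "ty": 0, "tz": 0, "ax": 0, "ay": 0, "az": 0.1114}
    - {"tx": 0, "ty": 0, "tz": 0, "ax": 0, "ay": 0, "az": 0}

```text
clock: 29.08
eef_pos: [457.0, -5.3, 159.7]
tcp_rot: [-3.141, -0.0, 1.713]
contact_force: [0.8, 0.4, -0.5]
opening: 1.0
grasp_force: 0.0
```

```bash
python3 cart.py pics/w5.png
```

```text
[457.08298469  -5.21076577 159.77211889] [-3.14122445e+00 -6.32784795e-05  1.71605227e+00]
rect [456.5  -4.7] [162.2  49.9] -1.4277 1.7138926535897931 87.57253805030476
tool-frame range [[-79.1, -24.9], [80.7, 24.0]]
crest [ 0.00132433 -0.43504445]
```

View pics/w5.png

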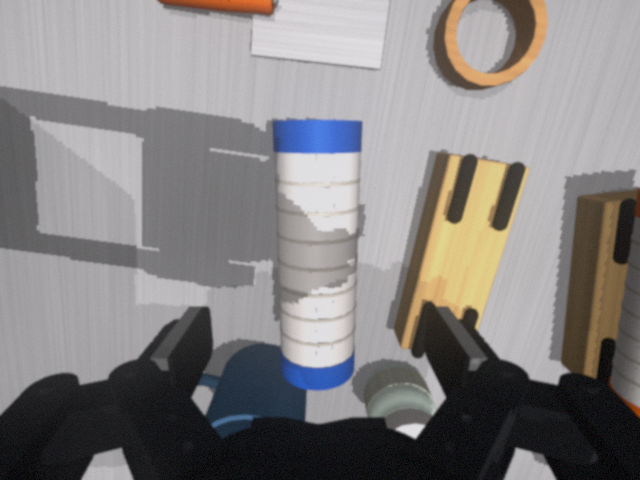

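The second blue cartridge is centred at (318,253) with blue caps at both ends. The mug and jar lie beyond its near end, more than 100 mm from the fingers. I'll descend and grip.

step_arm:
  moves:
    - {"tx": 0.03, "ty": -0.02, "tz": 0.8, "ax": 0, "ay": 0, "az": 0}
    - {"tx": 0, "ty": 0, "tz": 0.9, "ax": 0, "ay": 0, "az": 0}
    - {"tx": 0, "ty": 0, "tz": 0.9, "ax": 0, "ay": 0, "az": 0}
    - {"tx": 0, "ty": 0, "tz": 0.6, "ax": 0, "ay": 0, "az": 0}
    - {"tx": 0, "ty": 0, "tz": 0.31, "ax": 0, "ay": 0, "az": 0}
  gripper: 0.88

```text
clock: 29.75
eef_pos: [456.6, -4.2, 71.6]
tcp_rot: [-3.141, -0.0, 1.714]
contact_force: [0.6, -1.4, -0.6]
opening: 0.882
grasp_force: 0.0
```

step_arm:
  moves:
    - {"tx": 0, "ty": 0, "tz": 0, "ax": 0, "ay": 0, "az": 0}
    - {"tx": 0, "ty": 0, "tz": 0, "ax": 0, "ay": 0, "az": 0}
    - {"tx": 0, "ty": 0, "tz": 0, "ax": 0, "ay": 0, "az": 0}
    - {"tx": 0, "ty": 0, "tz": 0, "ax": 0, "ay": 0, "az": 0}
  gripper: 0.3
  newtons: 40

```text
clock: 30.25
eef_pos: [456.2, -4.2, 72.9]
tcp_rot: [-3.14, 0.0, 1.713]
contact_force: [-4.7, -1.7, 6.0]
opening: 0.568
grasp_force: 40.6
```

step_arm:
  moves:
    - {"tx": 0, "ty": 0, "tz": -0.2, "ax": 0, "ay": 0, "az": 0}
    - {"tx": 0, "ty": 0, "tz": -0.4, "ax": 0, "ay": 0, "az": 0}
    - {"tx": 0, "ty": 0, "tz": 0, "ax": 0, "ay": 0, "az": 0}

```text
clock: 30.62
eef_pos: [458.0, -4.1, 88.4]
tcp_rot: [3.139, 0.0, 1.713]
contact_force: [-0.5, -0.6, -1.7]
opening: 0.573
grasp_force: 41.7
```

step_arm:
  moves:
    - {"tx": 0, "ty": 0, "tz": -0.8, "ax": 0, "ay": 0, "az": 0}
    - {"tx": 0, "ty": 0, "tz": -1, "ax": 0, "ay": 0, "az": 0}
    - {"tx": 0, "ty": 0, "tz": -1, "ax": 0, "ay": 0, "az": 0}
    - {"tx": 0, "ty": 0, "tz": -0.9, "ax": 0, "ay": 0, "az": 0}
    - {"tx": 0, "ty": 0, "tz": -0.4, "ax": 0, "ay": 0, "az": 0}

```text
clock: 31.25
eef_pos: [457.5, -4.1, 191.0]
tcp_rot: [3.139, 0.0, 1.713]
contact_force: [-0.0, -0.4, -1.5]
opening: 0.572
grasp_force: 41.9
```

step_arm:
  moves:
    - {"tx": 0, "ty": 0, "tz": 0, "ax": 0, "ay": 0, "az": -0.08}
    - {"tx": 0, "ty": 0, "tz": 0, "ax": 0, "ay": 0, "az": -0.11}
    - {"tx": 0, "ty": 0, "tz": 0, "ax": 0, "ay": 0, "az": -0.11}
    - {"tx": 0, "ty": 0, "tz": 0, "ax": 0, "ay": 0, "az": -0.11}
    - {"tx": 0, "ty": 0, "tz": 0, "ax": 0, "ay": 0, "az": -0.11}

```text
clock: 31.88
eef_pos: [456.6, -4.1, 189.2]
tcp_rot: [-3.141, -0.001, 2.535]
contact_force: [0.2, 0.5, -1.7]
opening: 0.577
grasp_force: 41.9
```

step_arm:
  moves:
    - {"tx": 0, "ty": 0, "tz": 0, "ax": 0, "ay": 0, "az": -0.1}
    - {"tx": 0, "ty": 0, "tz": 0, "ax": 0, "ay": 0, "az": -0.048}
    - {"tx": 0.09, "ty": 0.47, "tz": 0, "ax": 0, "ay": 0, "az": 0}
    - {"tx": 0.178, "ty": 0.934, "tz": 0, "ax": 0, "ay": 0, "az": 0}
    - {"tx": 0.178, "ty": 0.934, "tz": 0, "ax": 0, "ay": 0, "az": 0}

```text
clock: 32.5
eef_pos: [468.3, 55.5, 189.5]
tcp_rot: [3.142, -0.0, 2.759]
contact_force: [0.2, 0.0, -1.9]
opening: 0.566
grasp_force: 41.9
```

step_arm:
  moves:
    - {"tx": 0.178, "ty": 0.934, "tz": 0, "ax": 0, "ay": 0, "az": 0}
    - {"tx": 0.178, "ty": 0.934, "tz": 0, "ax": 0, "ay": 0, "az": 0}
    - {"tx": 0.178, "ty": 0.934, "tz": 0, "ax": 0, "ay": 0, "az": 0}
    - {"tx": 0.178, "ty": 0.934, "tz": 0, "ax": 0, "ay": 0, "az": 0}
    - {"tx": 0.178, "ty": 0.934, "tz": 0, "ax": 0, "ay": 0, "az": 0}

```text
clock: 33.12
eef_pos: [490.7, 172.6, 189.4]
tcp_rot: [-3.142, -0.0, 2.76]
contact_force: [0.3, -0.8, -1.3]
opening: 0.57
grasp_force: 41.9
```

step_arm:
  moves:
    - {"tx": 0.178, "ty": 0.934, "tz": 0, "ax": 0, "ay": 0, "az": 0}
    - {"tx": 0.178, "ty": 0.934, "tz": 0, "ax": 0, "ay": 0, "az": 0}
    - {"tx": 0.178, "ty": 0.934, "tz": 0, "ax": 0, "ay": 0, "az": 0}
    - {"tx": 0.178, "ty": 0.934, "tz": 0, "ax": 0, "ay": 0, "az": 0}
    - {"tx": 0.178, "ty": 0.934, "tz": 0, "ax": 0, "ay": 0, "az": 0}

```text
clock: 33.75
eef_pos: [513.7, 289.2, 189.7]
tcp_rot: [3.142, 0.0, 2.762]
contact_force: [0.4, 0.3, -1.4]
opening: 0.569
grasp_force: 41.9
```

step_arm:
  moves:
    - {"tx": 0.178, "ty": 0.934, "tz": 0, "ax": 0, "ay": 0, "az": 0}
    - {"tx": 0.09, "ty": 0.47, "tz": 0, "ax": 0, "ay": 0, "az": 0}
    - {"tx": 0, "ty": 0, "tz": 0, "ax": 0, "ay": 0, "az": 0}
    - {"tx": 0, "ty": 0, "tz": 0, "ax": 0, "ay": 0, "az": 0}

```text
clock: 34.25
eef_pos: [520.0, 322.1, 189.6]
tcp_rot: [-3.141, -0.0, 2.762]
contact_force: [-0.6, -0.3, -1.1]
opening: 0.569
grasp_force: 41.9
```

```bash
python3 held.py
```

```text
[520.07683728 322.04466966 189.72066127] far end x 79.65161943883231 y range [-23.87868915  24.73246193] ymid slope [-0.00056381  0.48359974]
crest z [(32, 12.4), (40, 12.2), (48, 12.4), (56, 12.2), (64, 12.6), (72, 12.8), (80, 12.8)]
```

step_arm:
  moves:
    - {"tx": -0.03, "ty": 0.02, "tz": 0.5, "ax": 0, "ay": 0, "az": 0}
    - {"tx": 0, "ty": 0, "tz": 0.8, "ax": 0, "ay": 0, "az": 0}
    - {"tx": 0, "ty": 0, "tz": 0.8, "ax": 0, "ay": 0, "az": 0}
    - {"tx": 0, "ty": 0, "tz": 0.5, "ax": 0, "ay": 0, "az": 0}
    - {"tx": 0, "ty": 0, "tz": 0.2, "ax": 0, "ay": 0, "az": 0}

```text
clock: 34.92
eef_pos: [520.8, 322.5, 118.7]
tcp_rot: [-3.14, -0.001, 2.761]
contact_force: [1.5, -0.2, -0.7]
opening: 0.565
grasp_force: 41.9
```

step_arm:
  moves:
    - {"tx": 0, "ty": 0, "tz": 0.15, "ax": 0, "ay": 0, "az": 0}
    - {"tx": 0, "ty": 0, "tz": 0.12, "ax": 0, "ay": 0, "az": 0}
    - {"tx": 0, "ty": 0, "tz": 0.08, "ax": 0, "ay": 0, "az": 0}
    - {"tx": 0, "ty": 0, "tz": 0, "ax": 0, "ay": 0, "az": 0}

```text
clock: 35.42
eef_pos: [521.2, 323.0, 111.1]
tcp_rot: [3.141, 0.0, 2.762]
contact_force: [0.2, 0.4, -1.6]
opening: 0.569
grasp_force: 41.9
```

step_arm:
  moves:
    - {"tx": 0, "ty": 0, "tz": 0.04, "ax": 0, "ay": 0, "az": 0}
    - {"tx": 0, "ty": 0, "tz": 0, "ax": 0, "ay": 0, "az": 0}

```text
clock: 35.67
eef_pos: [521.4, 323.1, 110.7]
tcp_rot: [3.141, 0.0, 2.762]
contact_force: [-1.4, -1.5, 3.7]
opening: 0.562
grasp_force: 42.5
```

step_arm:
  moves:
    - {"tx": 0, "ty": -0.02, "tz": 0.02, "ax": 0, "ay": 0, "az": 0}
    - {"tx": 0, "ty": 0, "tz": 0, "ax": 0, "ay": 0, "az": 0}

```text
clock: 35.92
eef_pos: [521.4, 323.0, 110.6]
tcp_rot: [3.14, 0.001, 2.762]
contact_force: [-3.1, 0.3, 8.4]
opening: 0.567
grasp_force: 43.0
```

step_arm:
  moves:
    - {"tx": 0, "ty": 0, "tz": 0, "ax": 0, "ay": 0, "az": 0}
    - {"tx": 0, "ty": 0, "tz": 0, "ax": 0, "ay": 0, "az": 0}
    - {"tx": 0, "ty": 0, "tz": 0, "ax": 0, "ay": 0, "az": 0}
    - {"tx": 0, "ty": 0, "tz": -0.3, "ax": 0, "ay": 0, "az": 0}
    - {"tx": 0, "ty": 0, "tz": -0.8, "ax": 0, "ay": 0, "az": 0}
  gripper: 0.76

```text
clock: 36.55
eef_pos: [520.5, 322.2, 137.2]
tcp_rot: [-3.14, -0.001, 2.762]
contact_force: [0.3, -0.5, -0.0]
opening: 0.759
grasp_force: 0.0
```

step_arm:
  moves:
    - {"tx": 0, "ty": 0, "tz": -1, "ax": 0, "ay": 0, "az": 0}
    - {"tx": 0, "ty": 0, "tz": -1, "ax": 0, "ay": 0, "az": 0}
    - {"tx": 0, "ty": 0, "tz": -1, "ax": 0, "ay": 0, "az": 0}
    - {"tx": 0, "ty": 0, "tz": -0.5, "ax": 0, "ay": 0, "az": 0}
    - {"tx": 0, "ty": 0, "tz": 0, "ax": 0, "ay": 0, "az": 0}

```text
clock: 37.17
eef_pos: [521.4, 322.8, 225.9]
tcp_rot: [3.14, 0.001, 2.762]
contact_force: [-0.2, -0.1, -0.1]
opening: 0.758
grasp_force: 0.0
```

```bash
python3 packed.py wrist side; ls pics
```

```text
[521.42365817 322.77167388 225.92678685]
wrist
 cart -1 [[-78.7, -69.5], [80.3, -21.2]] top 122.4 (array([521.7, 321.4]), array([161.3,  50.1]), np.float64(-0.3791))
 cart 1 [[-79.0, 20.0], [66.5, 65.8]] top 122.4 (array([553. , 404.6]), array([158.3,  49.4]), np.float64(-0.3745))
 bar (array([536.6, 363.1]), array([50.5, 12.8]), np.float64(-0.3761)) [-0.26239285 -0.96496113] 80.18346946032918
side
 cart -1 [[-80.1, -65.1], [80.7, -20.7]] top 121.0 (array([521.9, 321.8]), array([163.7,  49.3]), np.float64(-0.3779))
 cart 1 [[-79.9, 22.5], [80.9, 69.0]] top 120.9 (array([554.6, 405.7]), array([162.9,  48.8]), np.float64(-0.3811))
 bar (array([533.2, 365.5]), array([56.4, 11.9]), np.float64(-0.4049)) [-4.30811831  0.01079779] 78.36753158416167
crop.png
pk_side_259.png
pk_side_372.png
pk_wrist_259.png
pk_wrist_372.png
side0.png
top0.png
w1.png
w2.png
w3.png
w4.png
w5.png
```

View pics/pk_side_372.png

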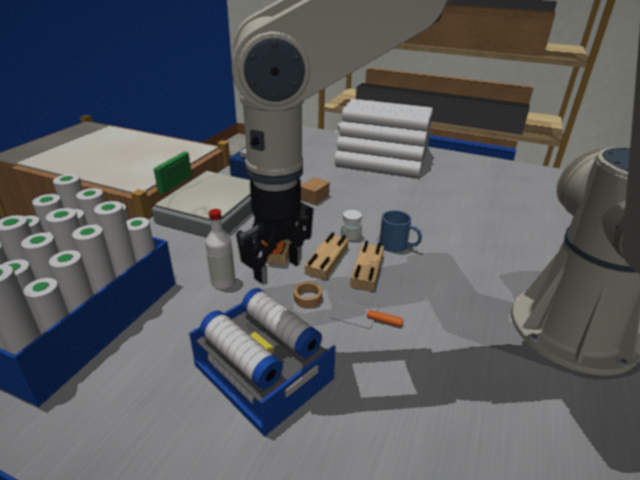

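Both cartridges lie level in the separator at (242,350) and (282,322). The bar shows between them, the gripper is clear, and the bystanders are where they started.

```bash
python3 -c "
from rig import workorder
print(workorder.sign_off())"
```

```text
the job is handed in; nothing more can be done
None
```

The tray is packed: the separator is nested level on the lower cartridges, with one blue-capped cartridge in each groove, and the job is handed in at about 37 s of the 72 s allowed; the sign-off returned no verdict.

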